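# Sweep the chocolate into the chute and hold its flap open

## Task

Take the bench scraper from its wooden block and use it to sweep all six chocolate chunks along the picking tray and off its open end into the chute behind the closed flap (no touching the chocolate with the gripper), then leave the scraper in the tray. Next push the chute lever fully down with the gripper, so that the flap opens and all the chunks drop into the tub. Finish while still holding the lever fully down, as I am bringing the next trayful; leave the tub, jar, dredger and cutters where they stand.

Things in the scene. Friction and masses are not known exactly. Their poses are not given: they have to be found in the camera images.
- tray: steel picking tray on four legs, fixed. Origin on the bench (z = 0) under the middle of its open end; +y is the sweeping direction, to the chute; x across, z up. Floor at z = 155 mm, inside 165 mm wide (x -82.5 to 82.5), 250 mm long (y -250 to 0). 3 mm walls along both sides and the back end (y = -250), tops at z = 180 mm; no wall at y = 0
- tray_lip (a point): middle of the lip, the end edge of the tray floor (tray y = 0, z = 155 mm); axes as the tray's. Beyond it a chute as wide as the tray slopes 50 degrees down to the flap at y = 78 mm; the side walls go on beside it, and a cross plate above the flap reaches z = 180 mm
- chute_flap (a joint): hinge of the flap and its lever, along the tray's x axis at tray y = 78 mm, z = 148 mm. 0 = flap shut, lever up; grows as the lever goes down and the flap swings outward, to a stop at 0.87 rad = fully down. A spring (0.6 N m/rad, preload 0.36 N m) shuts it when let go: about 3 N at the grip to begin, 8 N fully down
- lever_grip (a point): middle of the lever's round black grip bar, 18 mm thick, 68 mm long, along the tray's x axis, on the robot's side of the tray (tray x = -142 mm, 55 mm clear of the side wall), free from above. 110 mm from the hinge line; at joint 0 it stands 45 degrees up and back from the hinge (tray y = 0, z = 226 mm), fully down 5 degrees below level (tray y = -32 mm, z = 139 mm)
- lever: the lever with the flap fixed to it: flat steel arm at tray x = -108 mm from the hinge to the inner end of the black grip bar, and the bar. Origin on the hinge line at tray x = 0
- tub: white open plastic tub 200 x 160 x 60 mm (x, y, z), 4 mm walls, 0.35 kg, standing loose on the bench under the chute mouth, already in place. Origin: centre of its underside
- scraper: bench scraper standing upright in the block's slot, 0.15 to 0.31 kg, perhaps leaning a few degrees. Steel blade 140 mm wide (its x), 3 mm thick (its y); above it a dark wooden handle 140 mm long (x), 24 mm thick (y), from 80 to 110 mm above the blade's lower edge. Origin: middle of that edge; z up to the handle
- scraper_handle (a point): middle of the scraper's handle, 95 mm above the blade's lower edge; axes as the scraper's
- block: wooden block 180 x 64 x 42 mm (x, y, z), fixed on the bench, with a slot 151 mm long (x), 7 mm wide and 34 mm deep in its top, in which the scraper's blade stands 34 mm deep. Origin: centre of its underside
- chunk0: a dark brown chocolate chunk 32 x 26 x 21 mm with a stepped top, 20 g, lying loose on the tray floor, its centre 38 to 148 mm short of the lip. Origin: centre of its underside
- chunk1: another such chunk, 32 x 26 x 21 mm
- chunk2: another such chunk, 28 x 28 x 24 mm
- chunk3: another such chunk, 28 x 28 x 24 mm
- chunk4: another such chunk, 36 x 26 x 21 mm
- chunk5: another such chunk, 36 x 26 x 21 mm
- dredger: bystander: round metal sugar dredger 72 mm across and 101 mm high. Origin: centre of its underside
- cutters: bystander: two nested steel ring cutters, 90 mm across and 45 mm high. Origin: centre of the underside
- jar: bystander: clear jar with steel lid, 76 mm across and 100 mm high. Origin: centre of its underside
Things that resemble listed ones, but are neither listed nor needed, are in the scene too. Leave any orange, pink or yellow look-alike of the chunk3 alone.

How it is judged:
On the way, in this order (a step that is already met when the one before it is completed fails the run):
1. all six chunks have been swept off the tray's open end into the chute while the flap is shut (y of chunk0 in the frame of tray_lip between 0.002 and 0.08 m and z of each of chunk0, chunk1, chunk2, chunk3, chunk4, chunk5 in the frame of tray_lip below 0.012 m and y of chunk1 in the frame of tray_lip between 0.002 and 0.08 m and y of chunk2 in the frame of tray_lip between 0.002 and 0.08 m and y of chunk3 in the frame of tray_lip between 0.002 and 0.08 m and y of chunk4 in the frame of tray_lip between 0.002 and 0.08 m and y of chunk5 in the frame of tray_lip between 0.002 and 0.08 m and value of joint chute_flap below 0.12 rad), for 0.3 s.
2. the scraper is left in the tray, let go (x of scraper_handle in the frame of tray_lip between -0.085 and 0.085 m and y of scraper_handle in the frame of tray_lip between -0.26 and 0.012 m and x of scraper in the frame of tray_lip between -0.085 and 0.085 m and y of scraper in the frame of tray_lip between -0.26 and 0.012 m and z of scraper in the frame of tray_lip above -0.005 m and linear speed of scraper below 0.03 m/s and contact force between each of the fingers, the arm and scraper below 0.3 N), for 0.3 s.
3. the lever is pushed fully down by the robot (value of joint chute_flap above 0.8 rad and contact force between any of the fingers, the arm and lever above 3 N and contact force between scraper and lever below 0.2 N), for 0.5 s.
At the end, for the whole second after the job is handed in: The lever is kept fully down by the gripper (joint chute_flap above 0.80 of its 0.87 rad, at least 3 N from the robot on the lever, the scraper not touching it), all six chunks lie in the tub, and the scraper lies in the tray, untouched and at rest (all of step 2 and all of step 3 and x of chunk0 in the frame of tub between -0.1 and 0.1 m and y of chunk0 in the frame of tub between -0.08 and 0.08 m and z of each of chunk0, chunk1, chunk2, chunk3, chunk4, chunk5 in the frame of tub below 0.06 m and x of chunk1 in the frame of tub between -0.1 and 0.1 m and y of chunk1 in the frame of tub between -0.08 and 0.08 m and x of chunk2 in the frame of tub between -0.1 and 0.1 m and y of chunk2 in the frame of tub between -0.08 and 0.08 m and x of chunk3 in the frame of tub between -0.1 and 0.1 m and y of chunk3 in the frame of tub between -0.08 and 0.08 m and x of chunk4 in the frame of tub between -0.1 and 0.1 m and y of chunk4 in the frame of tub between -0.08 and 0.08 m and x of chunk5 in the frame of tub between -0.1 and 0.1 m and y of chunk5 in the frame of tub between -0.08 and 0.08 m and velocity of joint chute_flap below 0.1 rad/s); the arm keeps its last pose, push and grip.
It fails at once if the robot touches a chocolate chunk (contact force between any of the fingers, the arm and chunk0 above 0.5 N or contact force between any of the fingers, the arm and chunk1 above 0.5 N or contact force between any of the fingers, the arm and chunk2 above 0.5 N or contact force between any of the fingers, the arm and chunk3 above 0.5 N or contact force between any of the fingers, the arm and chunk4 above 0.5 N or contact force between any of the fingers, the arm and chunk5 above 0.5 N).
It fails at once if the jar, dredger or cutters are moved more than 30 mm (distance of any of jar, dredger, cutters from where it was at the start of the episode above 0.03 m).
It fails at once if the tub is shoved more than 30 mm (distance of tub from where it was at the start of the episode above 0.03 m).
It also fails if it takes over 64 s, if anything falls off the work surface, if the arm or the gripper's body presses on something with over 40 N, if the wrist force passes 120 N, or if a joint passes its speed limit or range.

## Robot

A 7-joint arm with a two-finger parallel gripper is mounted at the origin on the work surface. World frame = base frame: x ahead of the robot, y to its left, z up, the work surface at z = 0. Lengths are in m, angles in rad, forces in N, time in s.
With the tool pointing down it reaches from about 0.425 to 0.925 m from the base axis. Payload 6.8 kg.
Tool frame: the origin (TCP) lies at the very end of the fingers, on their centre line; the grasp point (between the pads) lies 19 mm behind it; x points along the fingers, y is the direction in which the jaws open and shut, and the axes are right-handed (so a half turn about x gives the same grasp; the last joint's range is limited). The gripper opens to 85 mm and grips with 20 to 120 N. Pads are 22 mm wide; open, the fingers measure 114 mm over their backs; the gripper's body (76 mm by 85 mm) begins 54 mm behind the grasp point. The pads swing forward as they close: fully open they stand 13 mm farther back than shut.
Start: joints at [-0.108, 0.477, 0.022, 1.555, -0.011, 1.109, -0.083], TCP at [0.675, 0, 0.231] pointing down, gripper open.
Joint ranges: [-2.96, 2.96], [-0.34, 2.1], [-1.41, 1.46], [0.24, 2.44], [-1.37, 4.51], [0.17, 1.92], [-2.96, 2.96]. Speed limits (rad/s): [2.39, 2.39, 3.14, 3.14, 3.14, 3.14, 3.14].

## Interface

Orientations are given as a rotation vector (axis times angle).
In Python, from bench import get_obs, grab_frame, camera_info, hand_in gives the robot as it stands.
- The arm moves only by the tool apply_moves, never from a script. Its argument "series" is text: rows parted by semicolons, each of 7 numbers parted by spaces: the turn, a rotation vector about the tool's x, y, z in rad, then the shift along the tool's x, y, z in m, then the opening, from 0 (shut) to 1 (fully open). In form: wx wy wz tx ty tz hand; .... A call has 1 to 12 rows; each row is the pose to reach, as a shift and turn from the pose commanded when the call began, along the tool's axes at that moment; what a row does not reach only later rows make up. A row lasts 1/8 s, in which the tool goes at most 62.5 mm and 10.7 degrees, less where a joint would pass 70% of its speed; a pose out of reach is approached as far as the arm can. A call with a gripper value outside its range is refused whole. The fingers move at their own pace and stop on an object; "force" is the grip in N (left out, the last holds). Time passes only in rows, so rows that repeat a pose let the fingers close. It gives the time, the measured TCP pose, the force and the opening at its end, in the units of the state.
- get_obs(): the state, without advancing time (a new reading comes with each control period).
- grab_frame(name): name is "scene" or "side" or "wrist"; returns the picture (400x640x3 uint8, blue, green, red); there is no depth.
- camera_info(name): a dict with "fov_y" (degrees; the focal length in pixels is half the picture's height over the tangent of half this angle, whatever the lens; pixels are square), "cx", "cy" (the principal point, pixels), "rvec" (rotation vector, rad) and "tvec" (3), from world to camera coordinates, as OpenCV has them. Camera axes: x right, y down, z forward; pixel columns grow to the right and rows downward; lengths in m; the calibration is good to about 2 mm. The wrist camera is an equidistant fisheye: a pixel r from the principal point sees the ray r / f radians off the axis. A picture is of the moment at which its call begins: read the wrist's pose just before it. camera_info takes no time and is no camera call; for the wrist camera it gives the pose at the moment of the call.
- hand_in(): hands the job in, once; it reports no verdict.
The state is a dict: "clock": time; "joints": joint angles; "qvel": joint speeds; "tau": joint torques, N m; "tcp_pos": TCP position; "orientation": TCP orientation; "contact_force": force on the tool from outside, world axes, zero at the start; "moment": the same for the moment, N m; "grip_width": finger opening in m.
Only numpy, scipy, OpenCV 4.12 (cv2) and the standard library are available. Lean on these libraries where they do the work, as an engineer would, in place of code of your own. Each camera call takes 0.05 s, during which the arm holds its last target.

## Working session

There is one attempt and no reset: what is moved stays moved. The work goes in short steps, Python scripts to look and compute and a tool call to move; the robot and the scene stay as the last step left them, time stands still between calls to the robot, and variables do not carry over. Pictures are saved under pics/ and viewed, and the job is handed in when it is done.

Besides the shell and the picture viewer there is one more tool, called after ">>>" as a command line: name --argument value ..., lists and objects as JSON in quotes. apply_moves: Moves the arm, as the interface text tells. Its arguments: {"type":"object","properties":{"series":{"type":"string"},"force":{"type":"number"}},"required":["series"]}

```bash
ls; mkdir -p pics; python3 - <<'E'
from bench import *
import cv2
print(get_obs())
for n in ["scene","side","wrist"]:
    print(n,camera_info(n)); cv2.imwrite(f"pics/{n}0.png",grab_frame(n))
E
```

```text
pics
{'clock': 0.0, 'joints': array([-0.10810284,  0.47779368,  0.02233746,  1.55645368, -0.01147386,
        1.10929086, -0.08311695]), 'qvel': array([-0.00200427, -0.00138197,  0.00047894, -0.00014502, -0.00078578,
        0.00069063, -0.00109664]), 'tau': array([-5.45967814e-04, -5.96443820e+01,  1.60769675e+00, -2.81194621e+01,
        1.24063640e-02,  9.39900521e-03,  2.20753498e-05]), 'tcp_pos': array([ 6.74409774e-01, -1.91376174e-05,  2.30329040e-01]), 'orientation': array([ 1.2082116 ,  1.21042687, -1.21059151]), 'contact_force': array([-0.526726  , -0.47471515, -0.40905199]), 'moment': array([-0.06276465,  0.00923902, -0.01718373]), 'grip_width': 0.0855031932159829}
scene {'fov_y': 45.775187776971755, 'cx': 312.70841069840435, 'cy': 202.18060137796448, 'rvec': array([ 0.7446346 ,  2.57901848, -1.16364156]), 'tvec': array([ 0.48625406, -0.09816464,  1.50302953])}
side {'fov_y': 45.70901432946213, 'cx': 319.75264220176314, 'cy': 197.4742617586789, 'rvec': array([ 2.24247041, -0.81558528,  0.34190857]), 'tvec': array([-0.41330805,  0.39300031,  1.08733029])}
wrist {'fov_y': 65.70646984690485, 'cx': 319.9368146869644, 'cy': 205.41199420771076, 'rvec': array([-2.85918854e+00, -1.55829829e-03,  3.96410101e-03]), 'tvec': array([-0.67342644, -0.03679891,  0.37809136])}
```

View pics/scene0.png

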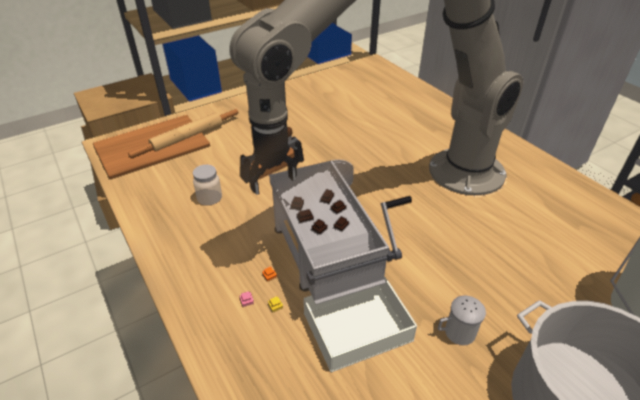

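View pics/side0.png

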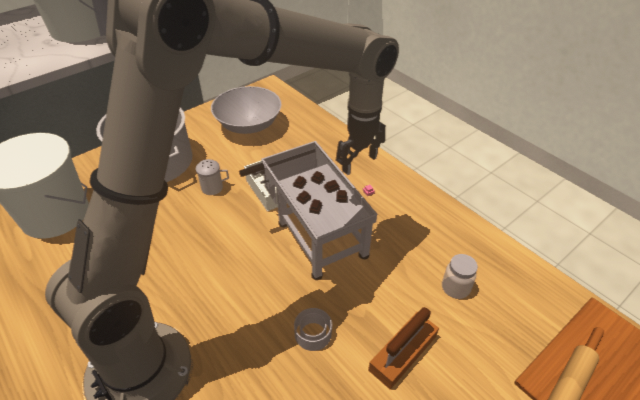

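View pics/wrist0.png

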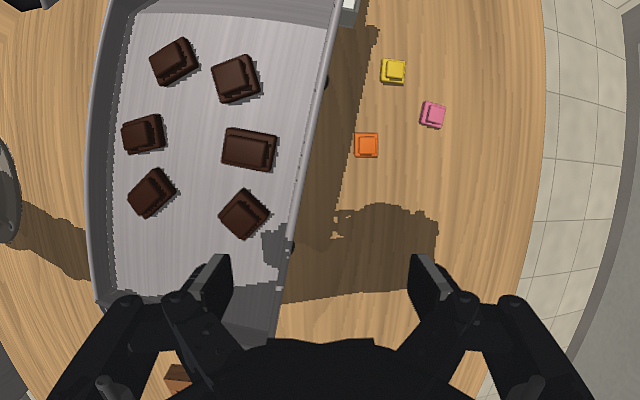

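The scene view shows the tray at about (325,215) with six dark chunks, the lever grip at (398,202) and the tub at (360,322). The side view shows the block and scraper at (405,345) and the cutters at (313,328). The pink, orange and yellow cubes are look-alikes on the bench, so I'll leave them alone.

```bash
cat > h.py <<'E'
import numpy as np, cv2
from scipy.spatial.transform import Rotation as R
from bench import *
def K(i): f=200/np.tan(np.radians(i["fov_y"])/2); return f
def ray(name,uv,i=None):
    i=i or camera_info(name); f=K(i); d=(np.array(uv,float)-[i["cx"],i["cy"]])/f
    if name=="wrist":
        r=np.linalg.norm(d); c=np.r_[d/max(r,1e-9)*np.sin(r),np.cos(r)]
    else: c=np.r_[d,1]
    Rm=R.from_rotvec(i["rvec"]).as_matrix()
    return -Rm.T@i["tvec"], Rm.T@(c/np.linalg.norm(c))
def onz(name,uv,z,i=None):
    o,d=ray(name,uv,i); return o+d*(z-o[2])/d[2]
def tri(*obs):
    A=np.zeros((3,3));b=np.zeros(3);rs=[ray(n,uv) for n,uv in obs]
    for o,d in rs:
        P=np.eye(3)-np.outer(d,d);A+=P;b+=P@o
    p=np.linalg.solve(A,b); return p,[np.linalg.norm((np.eye(3)-np.outer(d,d))@(p-o)) for o,d in rs]
def proj(name,p,i=None):
    i=i or camera_info(name); c=R.from_rotvec(i["rvec"]).as_matrix()@np.array(p)+i["tvec"]; f=K(i)
    if name=="wrist":
        r=np.hypot(c[0],c[1]);t=np.arctan2(r,c[2]);return np.array([i["cx"],i["cy"]])+f*t*c[:2]/max(r,1e-9)
    return np.array([i["cx"],i["cy"]])+f*c[:2]/c[2]
def crop(im,x,y,w,h,s,out): cv2.imwrite(out,cv2.resize(im[y:y+h,x:x+w],None,fx=s,fy=s,interpolation=cv2.INTER_CUBIC))
E
python3 - <<'E'
from h import *
s=cv2.imread("pics/scene0.png");d=cv2.imread("pics/side0.png")
crop(s,250,150,180,135,4,"pics/c1.png"); crop(d,220,130,190,150,4,"pics/c2.png"); crop(d,350,290,110,100,6,"pics/c3.png")
E
```

```text
(no output)
```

View pics/c1.png

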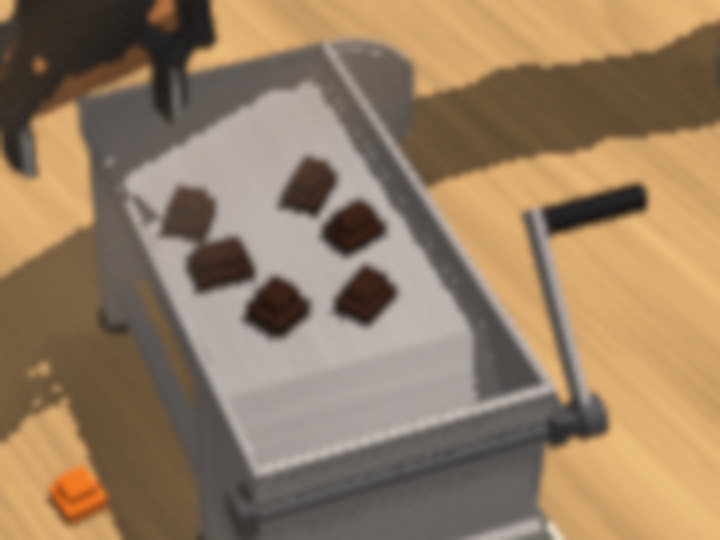

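View pics/c2.png

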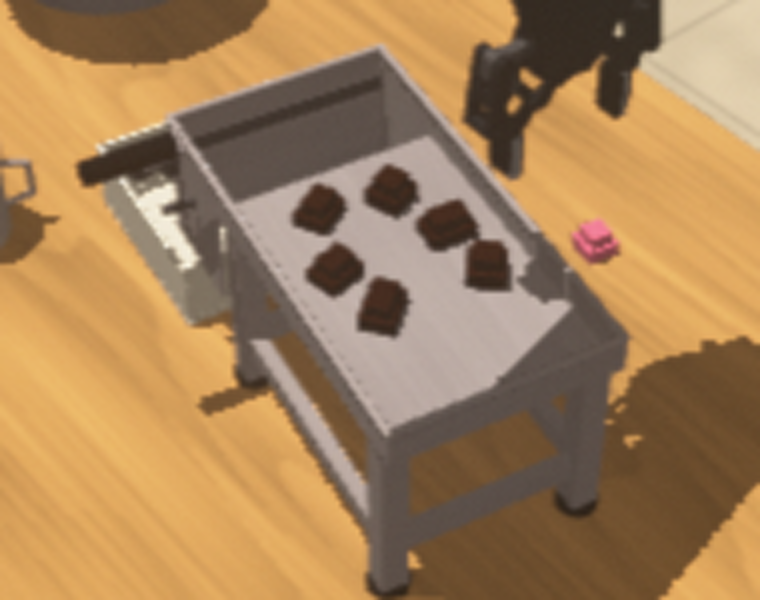

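View pics/c3.png

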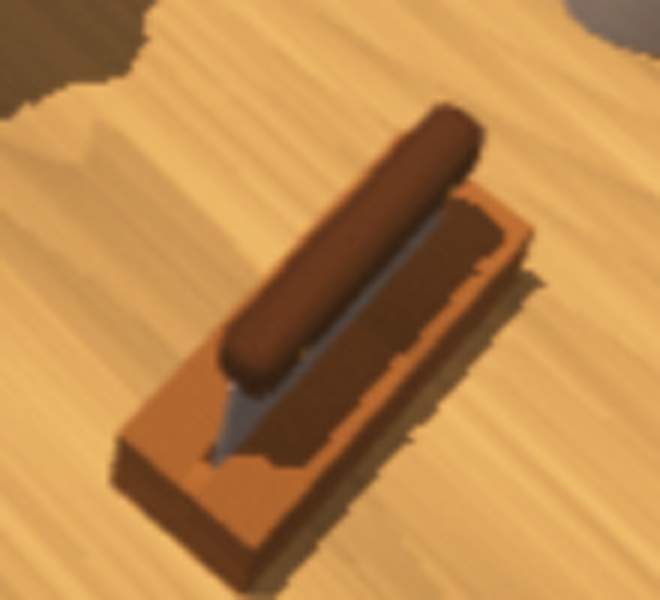

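```bash
python3 - <<'E'
from h import *
np.set_printoptions(precision=4,suppress=True)
D=dict(br=(317,238.7),bf=(376.2,215),cr=(263.7,159.5),cf=(315,142))
S=dict(br=(331.2,161.2),bf=(270.5,175),cr=(388,247),cf=(313.7,267.5))
for k in D: print(k,onz("side",D[k],.18),onz("scene",S[k],.18),*tri(("side",D[k]),("scene",S[k])))
print("lever grip ends scene, side end", )
print(onz("scene",(250+548/4,150+218/4),.226),onz("scene",(250+642/4,150+196/4),.226),onz("side",(220+85/4,130+172/4),.226))
for uv in [(370,363.3),(392.5,380.8),(438.3,328.7)]: print("block",onz("side",uv,.042))
for uv in [(248,365),(455,132)]: print("handle",onz("side",(350+uv[0]/6,290+uv[1]/6),.103))
im=cv2.imread("pics/side0.png");hsv=cv2.cvtColor(im,cv2.COLOR_BGR2HSV)
print([hsv[int(290+y/6),int(350+x/6)] for x,y in [(350,240),(200,450),(380,320),(200,550)]])
E
```

```text
br [ 0.4643 -0.0788  0.18  ] [ 0.4658 -0.0758  0.18  ] [ 0.4649 -0.0776  0.1785] [np.float64(0.0002804966128004265), np.float64(0.00028049661280050465)]
bf [ 0.6268 -0.1145  0.18  ] [ 0.6286 -0.1107  0.18  ] [ 0.6278 -0.1132  0.1781] [np.float64(0.0004031863149978462), np.float64(0.0004031863149975783)]
cr [0.5342 0.2385 0.18  ] [0.5334 0.2467 0.18  ] [0.534  0.2433 0.1772] [np.float64(0.0027598741723215262), np.float64(0.0027598741723215466)]
cf [0.6949 0.2067 0.18  ] [0.6987 0.2096 0.18  ] [0.6972 0.2085 0.1778] [np.float64(0.0006787905023572546), np.float64(0.0006787905023571644)]
lever grip ends scene, side end
[0.4852 0.176  0.226 ] [0.4292 0.1899 0.226 ] [0.4306 0.1857 0.226 ]
block [ 0.3982 -0.342   0.042 ]
block [ 0.4078 -0.4018  0.042 ]
block [ 0.5811 -0.3842  0.042 ]
handle [ 0.4284 -0.3691  0.103 ]
handle [ 0.5568 -0.3539  0.103 ]
[array([ 11, 186, 103], dtype=uint8), array([ 13, 190, 168], dtype=uint8), array([ 13, 184,  79], dtype=uint8), array([ 12, 186, 100], dtype=uint8)]
```

```bash
cat >> h.py <<'E'
LIP=np.array([.600,.152]); TA=np.radians(-12.2)
def totray(p): 
    d=np.array(p)[:2]-LIP; return np.array([d@[np.cos(TA),np.sin(TA)], d@[-np.sin(TA),np.cos(TA)]])
def fromtray(x,y): return LIP+x*np.array([np.cos(TA),np.sin(TA)])+y*np.array([-np.sin(TA),np.cos(TA)])
def rel(pos,Rm):
    """turn+shift from measured pose in tool axes"""
    o=get_obs(); R0=R.from_rotvec(o["orientation"]); 
    return (R0.inv()*R.from_matrix(Rm)).as_rotvec(), R0.inv().apply(np.array(pos)-o["tcp_pos"])
E
python3 - <<'E'
from h import *
np.set_printoptions(precision=4,suppress=True)
o=get_obs();print("tool axes cols\n",R.from_rotvec(o["orientation"]).as_matrix())
i=camera_info("wrist");print("cam",ray("wrist",(i["cx"],i["cy"]),i))
im=cv2.imread("pics/wrist0.png");h=cv2.cvtColor(im,cv2.COLOR_BGR2HSV)
m=cv2.inRange(h,(0,60,10),(15,255,110))
n,l,st,c=cv2.connectedComponentsWithStats(m)
for k in range(1,n):
    if st[k,4]>300: print(st[k],c[k],totray(onz("wrist",c[k],.167,i)))
# wall tops from wrist: left wall inner/outer
for uv in [(98,295),(127,10),(280,340),(340,10)]: print(uv,totray(onz("wrist",uv,.18,i)))
E
```

```text
tool axes cols
 [[-0.0014  1.      0.    ]
 [-0.0001  0.     -1.    ]
 [-1.     -0.0014  0.0001]]
cam (array([0.6745, 0.0705, 0.3716]), array([-0.0023, -0.2786, -0.9604]))
[ 149   37   49   49 1488] [173.0323  61.4819] [-0.0207 -0.0414]
[ 211   54   49   49 1656] [235.1655  78.8194] [ 0.0286 -0.0485]
[ 121  114   45   41 1332] [142.8521 134.0818] [-0.0367 -0.0964]
[ 222  128   55   44 1880] [248.5676 149.1223] [ 0.0469 -0.0938]
[ 127  168   50   51 1425] [150.6674 192.9677] [-0.0253 -0.1397]
[ 218  189   51   51 1502] [243.2117 214.4015] [ 0.0504 -0.1401]
[164 364  28  18 319] [177.0157 373.4263] [-0.0038 -0.3299]
(98, 295) [-0.0783 -0.2445]
(127, 10) [-0.0636 -0.006 ]
(280, 340) [ 0.0939 -0.2349]
(340, 10) [0.0868 0.0068]
```

>>> apply_moves --series "0 0 0 -0.06 0 0 1; -0.17 0 0 -0.08 -0.02 0.04 1; -0.34 0 0 -0.08 -0.04 0.08 1; -0.51 0 0 -0.08 -0.06 0.12 1; -0.68 0 0 -0.08 -0.08 0.16 1; -0.85 0 0 -0.08 -0.1 0.2 1; -1.02 0 0 -0.08 -0.12 0.24 1; -1.19 0 0 -0.07 -0.14 0.28 1; -1.36 0 0 -0.06 -0.16 0.32 1; -1.53 0 0 -0.05 -0.18 0.35 1; -1.68 0 0 -0.05 -0.184 0.363 1; -1.68 0 0 -0.05 -0.184 0.363 1" --force 60

```text
clock: 1.65
tcp_pos: [0.49, -0.3642, 0.2809]
orientation: [-0.082, 1.57, 0.083]
contact_force: [1.4, -0.5, -0.2]
grip_width: 0.0855
```

```bash
python3 - <<'E'
from h import *
np.set_printoptions(precision=4,suppress=True)
o=get_obs();print(o["clock"],o["tcp_pos"],o["joints"]);print(R.from_rotvec(o["orientation"]).as_matrix())
print(camera_info("wrist"))
for n in ["wrist","side"]: cv2.imwrite(f"pics/{n}1.png",grab_frame(n))
crop(cv2.imread("pics/side1.png"),350,270,130,120,5,"pics/c4.png")
E
```

```text
1.65 [ 0.49   -0.3642  0.2809] [ 0.6197  0.3341 -0.1068  1.6523  0.0384  1.1579  2.1791]
[[-0.0007 -0.1049  0.9945]
 [ 0.0002  0.9945  0.1049]
 [-1.      0.0003 -0.0007]]
{'fov_y': 65.70646984690485, 'cx': 319.9368146869644, 'cy': 205.41199420771076, 'rvec': array([-1.9652, -2.1855, -0.3034]), 'tvec': array([ 0.4143, -0.4795,  0.3012])}
```

View pics/wrist1.png

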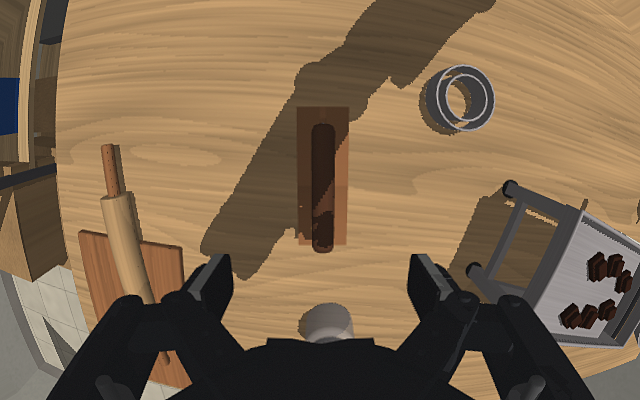

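View pics/c4.png

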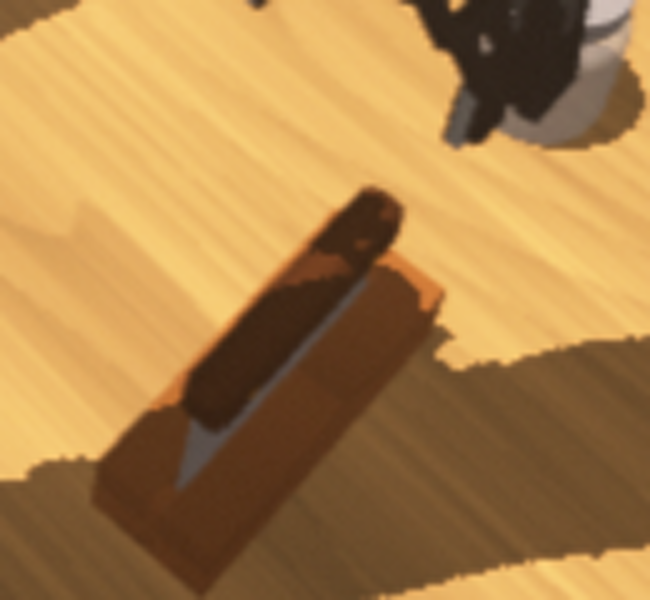

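The wrist view shows the handle upright from (323,125) to (322,252), on a block spanning (297–348, 107–245). The jar is at (327,322) and the cutters at (465,98).

```bash
python3 - <<'E'
from h import *
np.set_printoptions(precision=4,suppress=True)
i=camera_info("wrist")
f=lambda uv,z: onz("wrist",uv,z,i)
print("handle edges",[f(u,.105)[:2] for u in [(312,190),(335,190),(323,124),(322,252)]])
a,b=f((323,124),.112),f((322,252),.103);print("mid",(a+b)/2, "len",np.linalg.norm(a-b),np.degrees(np.arctan2(*(b-a)[1::-1])))
print("block",[f(u,.042)[:2] for u in [(298,107),(348,107),(346,245),(297,245)]])
print("jar",f((327,322),.1),onz("side",(462,267),.1),"cutters",f((465,98),.045), "dredger",onz("scene",(465,312),.1))
E
```

```text
handle edges [array([ 0.4959, -0.3702]), array([ 0.4933, -0.3462]), array([ 0.4262, -0.3662]), array([ 0.5656, -0.352 ])]
mid [ 0.4963 -0.3591  0.1075] len 0.14144070206523193 5.8688428676111
block [array([ 0.4094, -0.398 ]), array([ 0.4028, -0.3378]), array([ 0.5806, -0.3178]), array([ 0.5877, -0.3828])]
jar [ 0.6667 -0.3343  0.1   ] [ 0.7236 -0.3265  0.1   ] cutters [ 0.3657 -0.1881  0.045 ] dredger [0.4611 0.423  0.1   ]
```

>>> apply_moves --series "0 0 0 0.03 0.0045 0.0055 1; 0 0 0 0.07 0.0045 0.0055 1; 0 0 0 0.11 0.0045 0.0055 1; 0 0 0 0.15 0.0045 0.0055 1; 0 0 0 0.18 0.0045 0.0055 1; 0 0 0 0.197 0.0045 0.0055 1; 0 0 0 0.197 0.0045 0.0055 1; 0 0 0 0.197 0.0045 0.0055 0; 0 0 0 0.197 0.0045 0.0055 0; 0 0 0 0.197 0.0045 0.0055 0; 0 0 0 0.197 0.0045 0.0055 0; 0 0 0 0.197 0.0045 0.0055 0" --force 80

```text
clock: 3.25
tcp_pos: [0.4966, -0.3588, 0.0852]
orientation: [-0.087, 1.568, 0.084]
contact_force: [0.0, -1.0, 6.5]
grip_width: 0.0226
```

```bash
python3 - <<'E'
from h import *
o=get_obs();print(o["tcp_pos"],o["grip_width"],o["contact_force"])
for n in ["wrist","side"]: cv2.imwrite(f"pics/{n}2.png",grab_frame(n))
crop(cv2.imread("pics/side2.png"),350,250,130,130,4,"pics/c5.png")
E
```

```text
[ 0.49656371 -0.35878762  0.08524493] 0.02262419258244217 [ 0.01289639 -0.97751602  6.47626365]
```

View pics/c5.png

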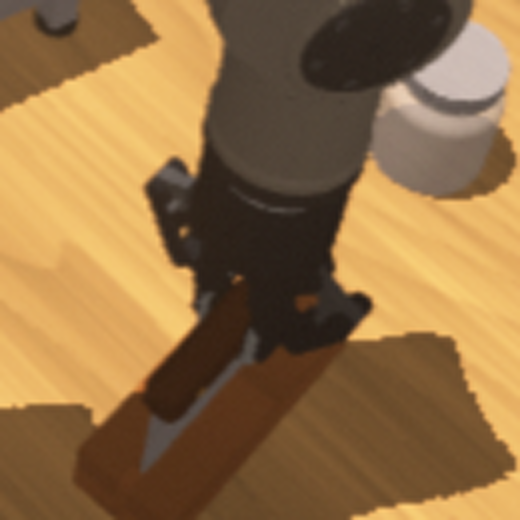

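>>> apply_moves --series "0 0 0 -0.015 0 0 0; 0 0 0 -0.035 0 0 0; 0 0 0 -0.06 0 0 0; 0 0 0 -0.1 0 0 0; 0 0 0 -0.14 0 0 0; 0 0 0 -0.18 0 0 0; 0 0 0 -0.215 0 0 0; 0 0 0 -0.215 0 0 0"

```text
clock: 4.35
tcp_pos: [0.4971, -0.3581, 0.3027]
orientation: [-0.088, 1.565, 0.084]
contact_force: [0.2, -0.6, -2.0]
grip_width: 0.0231
```

```bash
python3 - <<'E'
from h import *
np.set_printoptions(precision=4,suppress=True)
o=get_obs();print(o["tcp_pos"],o["grip_width"],o["contact_force"],o["moment"])
p=fromtray(0,-.20);yz=np.array([-np.sin(TA),np.cos(TA),0]);x=np.array([0,0,-1.]);Rm=np.c_[x,yz,np.cross(x,yz)]
print(p,rel(np.r_[p,.30],Rm))
for n in ["wrist","side"]: cv2.imwrite(f"pics/{n}3.png",grab_frame(n))
crop(cv2.imread("pics/side3.png"),350,200,150,150,4,"pics/c6.png")
E
```

```text
[ 0.4971 -0.3581  0.3027] 0.023081807754461774 [ 0.1922 -0.5617 -1.9673] [-0.0198  0.0542 -0.0028]
[ 0.5577 -0.0435] (array([0.3224, 0.0048, 0.0021]), array([0.0023, 0.3061, 0.0946]))
```

View pics/c6.png

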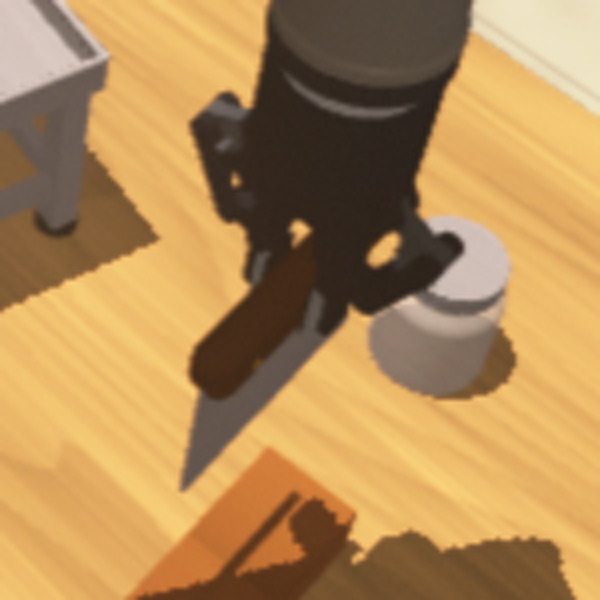

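View pics/wrist3.png

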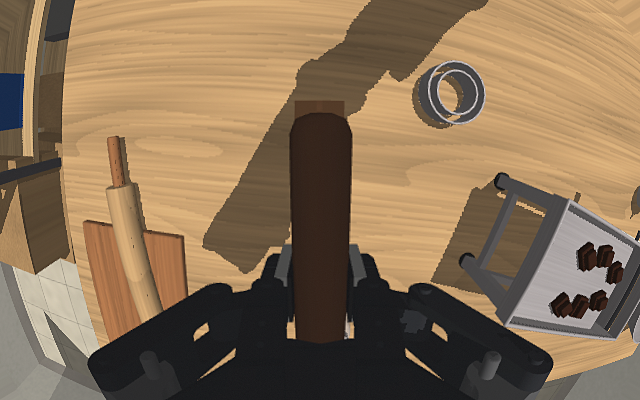

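The scraper is out of the block and held straight, with the handle at (321,225) in the wrist view. Now I'll carry it to above the tray's back end.

>>> apply_moves --series "0.04 0 0 0 0.03 0.01 0; 0.08 0 0 0 0.07 0.022 0; 0.12 0 0 0 0.11 0.034 0; 0.16 0 0 0 0.15 0.046 0; 0.2 0 0 0 0.19 0.058 0; 0.24 0 0 0 0.23 0.07 0; 0.28 0 0 0 0.27 0.083 0; 0.32 0.004 0.002 0.002 0.295 0.092 0; 0.322 0.005 0.002 0.002 0.306 0.0945 0; 0.322 0.005 0.002 0.002 0.306 0.0945 0"

```text
clock: 5.7
tcp_pos: [0.5559, -0.0434, 0.2963]
orientation: [0.167, 1.572, -0.165]
contact_force: [-0.6, 0.5, -2.2]
grip_width: 0.023
```

```bash
python3 - <<'E'
from h import *
np.set_printoptions(precision=4,suppress=True)
o=get_obs();print(o["clock"],o["tcp_pos"],o["joints"],o["grip_width"],o["contact_force"],o["moment"]);print(R.from_rotvec(o["orientation"]).as_matrix())
for n in ["wrist","side","scene"]: cv2.imwrite(f"pics/{n}4.png",grab_frame(n))
crop(cv2.imread("pics/side4.png"),220,90,200,150,4,"pics/c7.png")
crop(cv2.imread("pics/scene4.png"),240,120,200,150,4,"pics/c8.png")
E
```

```text
5.7 [ 0.5559 -0.0434  0.2963] [ 0.1681  0.2445 -0.2412  1.7421  0.06    1.1692  1.2694] 0.02299726538378799 [-0.5687  0.4647 -2.217 ] [-0.0255 -0.0247 -0.004 ]
[[-0.0069  0.2097  0.9777]
 [ 0.0022  0.9778 -0.2097]
 [-1.      0.0007 -0.0072]]
```

View pics/c7.png

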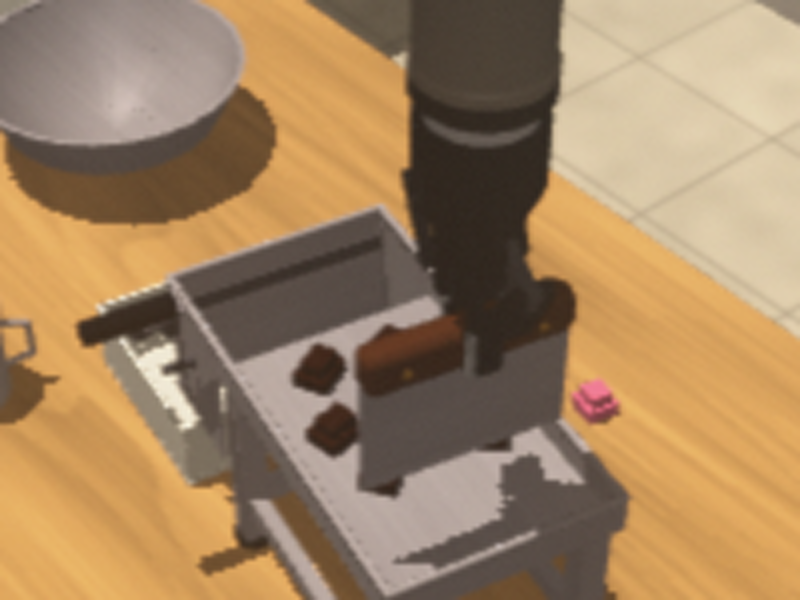

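View pics/c8.png

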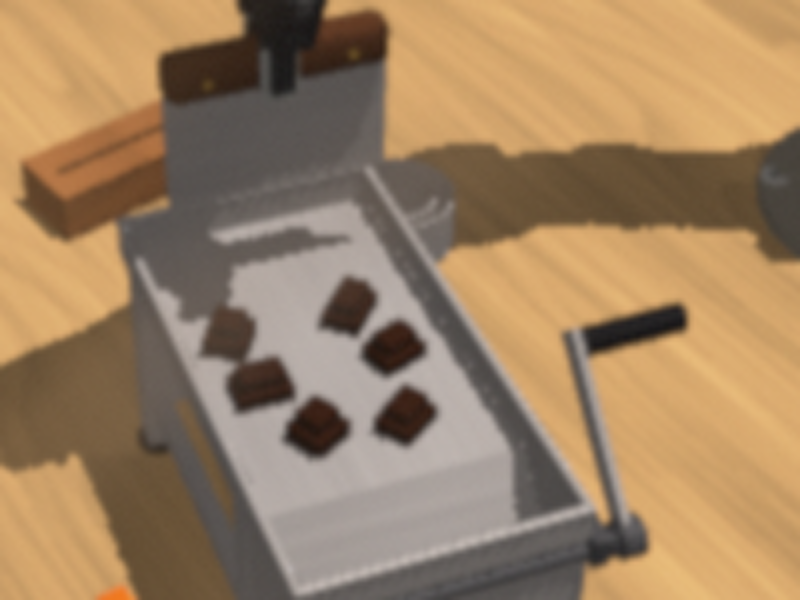

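View pics/wrist4.png

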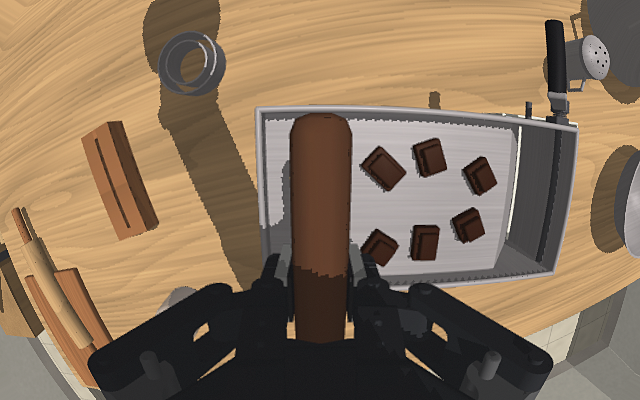

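```bash
python3 - <<'E'
from h import *
np.set_printoptions(precision=4,suppress=True)
i=camera_info("wrist")
for n,uv,z in [("back-robot outer",(257,108),.18),("front robot outer",(577,125),.18),("front far",(554,273),.18),("back edge mid",(257,200),.18),("lip r",(517,126),.155),("lip f",(497,276),.155),("wall r mid",(420,110),.18),("wall f mid",(500,279),.18),("wall far back",(400,288),.18),("blade far?",(340,340),.18)]:
    p=onz("wrist",uv,z,i);print(n,p,totray(p))
for n,uv,z in [("side blade r",(309.5,212),.219),("side blade f",(361,196),.219)]:
    p=onz("side",uv,z);print(n,p,totray(p))
im=cv2.imread("pics/wrist4.png");h=cv2.cvtColor(im,cv2.COLOR_BGR2HSV)
m=cv2.inRange(h,(0,60,10),(15,255,110));m[:,:357]=0
n,l,st,c=cv2.connectedComponentsWithStats(m)
for k in range(1,n):
    if st[k,4]>300: print(st[k],totray(onz("wrist",c[k],.167,i)))
print(totray(get_obs()["tcp_pos"]))
E
```

```text
back-robot outer [ 0.4655 -0.0795  0.18  ] [-0.0826 -0.2547]
front robot outer [0.5299 0.242  0.18  ] [-0.0876  0.0732]
front far [0.7002 0.2094 0.18  ] [0.0858 0.0772]
back edge mid [ 0.5425 -0.0989  0.18  ] [-0.0032 -0.2574]
lip r [0.5253 0.1714 0.155 ] [-0.0772  0.0032]
lip f [0.6942 0.1376 0.155 ] [0.0951 0.0058]
wall r mid [0.4947 0.0549 0.18  ] [-0.0824 -0.1172]
wall f mid [0.6812 0.127  0.18  ] [ 0.0847 -0.0073]
wall far back [0.6582 0.013  0.18  ] [ 0.0863 -0.1235]
blade far? [ 0.709  -0.0569  0.18  ] [ 0.1507 -0.1811]
side blade r [ 0.4828 -0.0285  0.219 ] [-0.0764 -0.2012]
side blade f [ 0.6151 -0.0682  0.219 ] [ 0.0613 -0.2121]
[413 138  34  39 896] [-0.0405 -0.1019]
[ 362  147   44   44 1050] [-0.0292 -0.1455]
[463 157  34  39 779] [-0.0248 -0.0465]
[452 208  33  35 752] [ 0.0261 -0.053 ]
[411 225  29  35 873] [ 0.0428 -0.0995]
[361 229  37  37 786] [ 0.0472 -0.1449]
[-0.0011 -0.202 ]
```

```bash
python3 - <<'E'
from h import *
np.set_printoptions(precision=4,suppress=True)
i=camera_info("wrist");z=get_obs()["tcp_pos"][2]
p=onz("wrist",(321,113),z+.022,i);print(p,totray(p))
for s,c in [((310,182.5),(336,131)),((363,166),(280.5,141))]:
    p,e=tri(("side",s),("scene",c));print(p,e,totray(p))
for x in (-.07,.07):
    w=np.r_[fromtray(x,-.202),z-.077]; print(x,proj("side",w))
    w=np.r_[fromtray(x,-.202),z-.077+.08]; print(x,proj("scene",w))
E
```

```text
[ 0.4853 -0.0294  0.319 ] [-0.0737 -0.2015]
[ 0.4885 -0.0247  0.31  ] [np.float64(0.00012984920633221048), np.float64(0.00012984920633238442)] [-0.0717 -0.1963]
[ 0.6197 -0.0605  0.3098] [np.float64(0.0007410872087867193), np.float64(0.0007410872087865281)] [ 0.0641 -0.2035]
-0.07 [312.0242 211.0357]
-0.07 [334.33  133.463]
0.07 [361.9133 192.0488]
0.07 [278.1937 145.3207]
```

>>> apply_moves --series "0 -0.007 0 0.02 0 0.004 0; 0 -0.007 0 0.04 0 0.004 0; 0 -0.007 0 0.055 0 0.004 0; 0 -0.007 0 0.06 0 0.004 0; 0 -0.007 0 0.06 0 0.004 0"

```text
clock: 6.48
tcp_pos: [0.5602, -0.0444, 0.2373]
orientation: [0.168, 1.562, -0.167]
contact_force: [0.2, 0.1, -1.9]
grip_width: 0.0227
```

```bash
python3 - <<'E'
from h import *
np.set_printoptions(precision=4,suppress=True)
o=get_obs();print(o["clock"],o["tcp_pos"],totray(o["tcp_pos"]),o["contact_force"]);print(R.from_rotvec(o["orientation"]).as_matrix())
for n in ["side"]: cv2.imwrite(f"pics/{n}5.png",grab_frame(n))
crop(cv2.imread("pics/side5.png"),260,120,140,120,5,"pics/c9.png")
E
```

```text
6.475 [ 0.5602 -0.0444  0.2373] [ 0.0027 -0.2004] [ 0.2272  0.0529 -1.8972]
[[ 0.0019  0.2116  0.9774]
 [ 0.0007  0.9774 -0.2116]
 [-1.      0.0011  0.0017]]
```

View pics/c9.png

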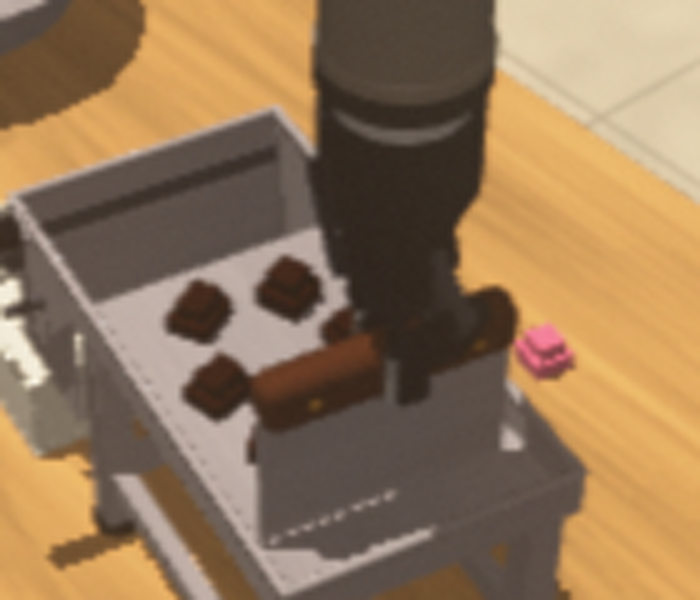

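>>> apply_moves --series "0 0 0 0.002 0.005 0 0; 0 0 0 0.003 0.015 0 0; 0 0 0 0.003 0.03 0 0; 0 0 0 0.003 0.045 0 0; 0 0 0 0.003 0.06 0 0; 0 0 0 0.003 0.075 0 0; 0 0 0 0.003 0.09 0 0; 0 0 0 0.003 0.1 0 0; 0 0 0 0.003 0.1 0 0"

```text
clock: 7.65
tcp_pos: [0.5814, 0.0548, 0.2343]
orientation: [0.167, 1.563, -0.165]
contact_force: [-0.5, 0.5, -2.0]
grip_width: 0.0227
```

```bash
python3 - <<'E'
from h import *
np.set_printoptions(precision=4,suppress=True)
o=get_obs();print(o["clock"],o["tcp_pos"],totray(o["tcp_pos"]),o["contact_force"],o["joints"])
for n in ["wrist","scene"]: cv2.imwrite(f"pics/{n}6.png",grab_frame(n))
crop(cv2.imread("pics/scene6.png"),240,120,200,150,4,"pics/c10.png")
E
```

```text
7.65 [0.5814 0.0548 0.2343] [ 0.0024 -0.099 ] [-0.4763  0.5068 -2.0308] [ 0.0202  0.3401 -0.2775  1.7623  0.1045  1.0514  1.0655]
```

View pics/c10.png

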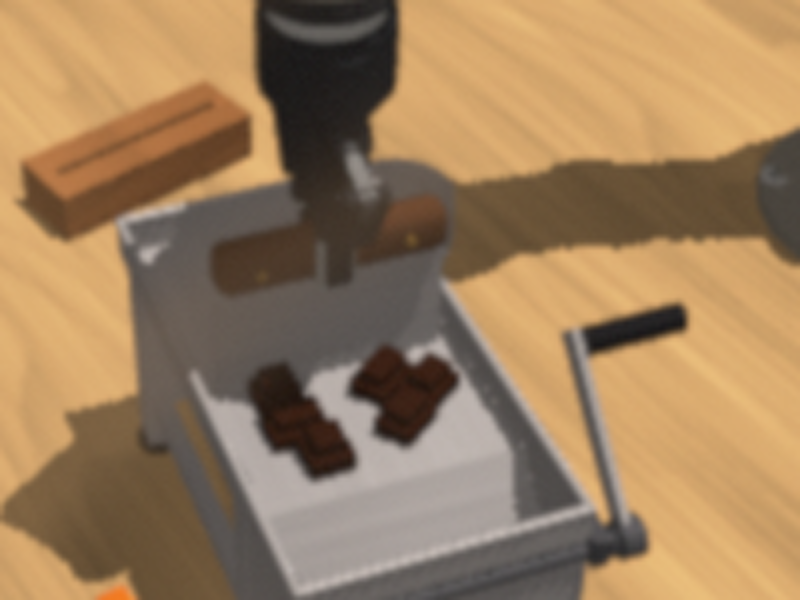

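View pics/wrist6.png

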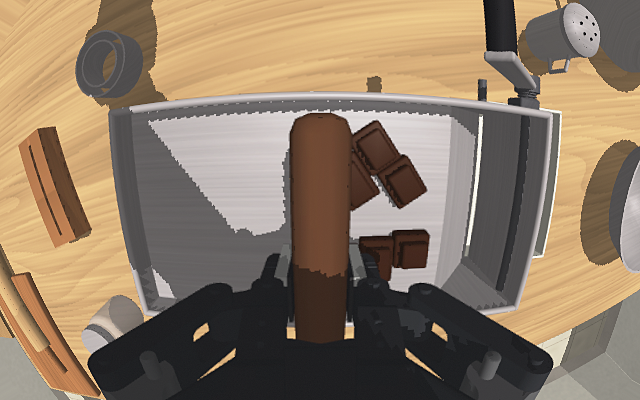

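>>> apply_moves --series "0 0 0 0 0.01 0 0; 0 0 0 0 0.02 0 0; 0 0 0 0 0.032 0 0; 0 0 0 0 0.044 0 0; 0 0 0 0 0.056 0 0; 0 0 0 0 0.068 0 0; 0 0 0 0 0.08 0 0; 0 0 0 0 0.09 0 0; 0 0 0 0 0.1 0 0; 0 0 0 0 0.106 0 0; 0 0 0 0 0.106 0 0; 0 0 0 0 0.106 0 0"

```text
clock: 9.25
tcp_pos: [0.6037, 0.1567, 0.2345]
orientation: [0.168, 1.562, -0.167]
contact_force: [0.8, -0.3, -2.2]
grip_width: 0.0229
```

```bash
python3 - <<'E'
from h import *
np.set_printoptions(precision=4,suppress=True)
o=get_obs();print(o["clock"],o["tcp_pos"],totray(o["tcp_pos"]),o["contact_force"],o["joints"])
for n in ["wrist","scene"]: cv2.imwrite(f"pics/{n}7.png",grab_frame(n))
crop(cv2.imread("pics/scene7.png"),240,120,200,150,4,"pics/c11.png")
E
```

```text
9.25 [0.6037 0.1567 0.2345] [0.0027 0.0054] [ 0.76   -0.266  -2.1857] [-0.1276  0.4077 -0.3007  1.6658  0.1335  1.0863  0.8901]
```

View pics/c11.png

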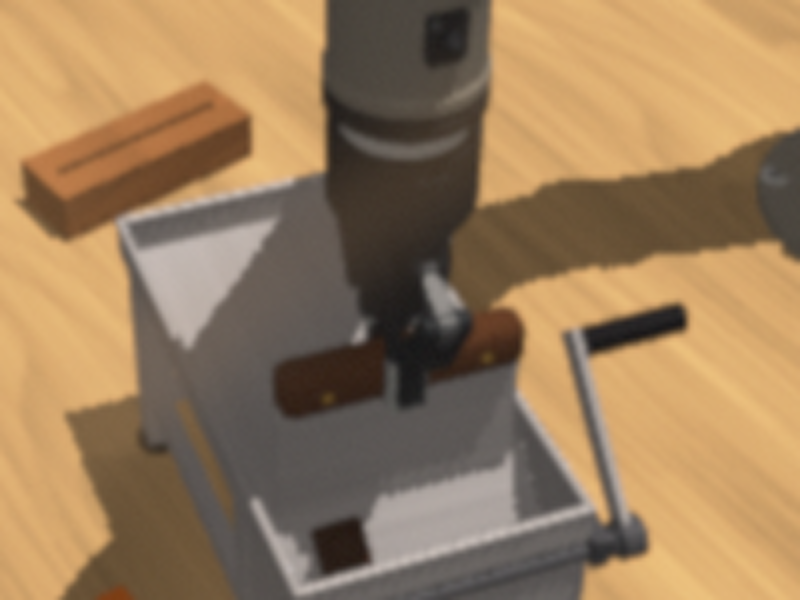

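View pics/wrist7.png

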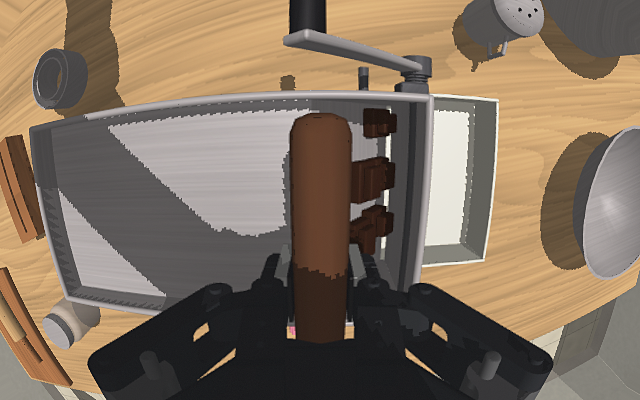

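The chute is at x≈365–395 in the wrist view and chunks are visible in it. I'll push a little further, then pull back to look.

>>> apply_moves --series "0 0 0 0 0.006 0 0; 0 0 0 0 0.012 0 0; 0 0 0 0 0.012 0 0; 0 0 0 0 0 0 0; 0 0 0 0 -0.02 0 0; 0 0 0 0 -0.05 0 0; 0 0 0 0 -0.08 0 0; 0 0 0 0 -0.11 0 0; 0 0 0 0 -0.13 0 0; 0 0 0 0 -0.135 0 0; 0 0 0 0 -0.135 0 0"

```text
clock: 10.72
tcp_pos: [0.5753, 0.0256, 0.2345]
orientation: [0.168, 1.562, -0.166]
contact_force: [-0.2, 0.8, -1.2]
grip_width: 0.023
```

```bash
python3 - <<'E'
from h import *
np.set_printoptions(precision=4,suppress=True)
o=get_obs();print(o["clock"],o["tcp_pos"],totray(o["tcp_pos"]),o["contact_force"],o["joints"])
for n in ["wrist","scene"]: cv2.imwrite(f"pics/{n}8.png",grab_frame(n))
crop(cv2.imread("pics/scene8.png"),240,120,200,150,4,"pics/c12.png")
crop(cv2.imread("pics/wrist8.png"),350,60,260,260,3,"pics/c13.png")
E
```

```text
10.725 [0.5753 0.0256 0.2345] [ 0.0025 -0.1288] [-0.1677  0.8378 -1.1689] [ 0.0644  0.3258 -0.2699  1.7816  0.0979  1.0448  1.1171]
```

View pics/c12.png

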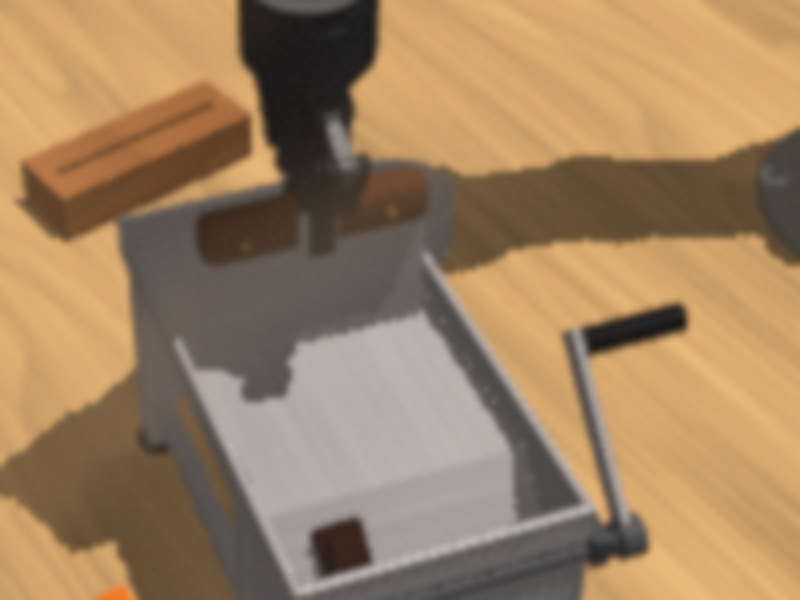

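View pics/c13.png

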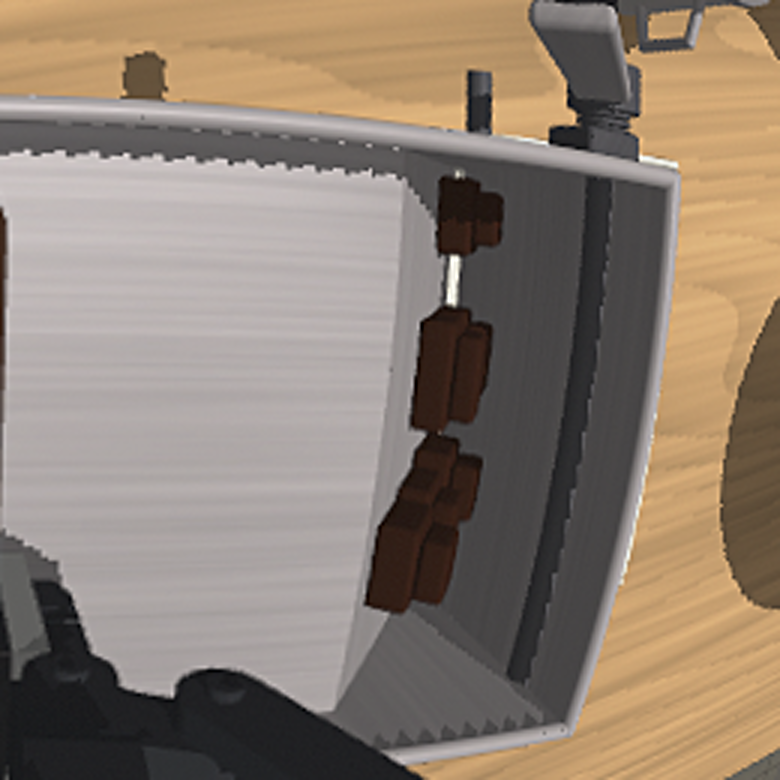

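```bash
python3 - <<'E'
from h import *
crop(cv2.imread("pics/scene8.png"),290,210,140,150,4,"pics/c14.png")
E
```

```text
(no output)
```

View pics/wrist8.png

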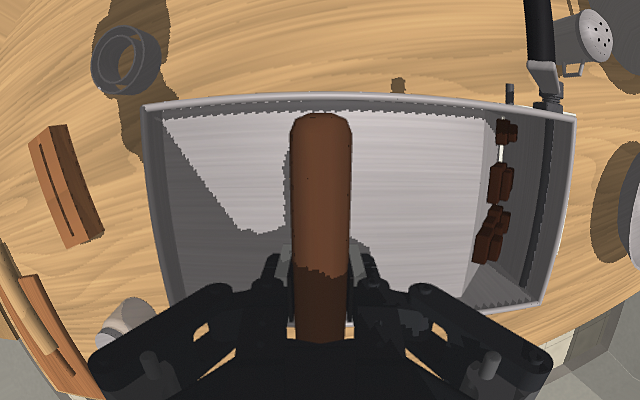

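View pics/c14.png

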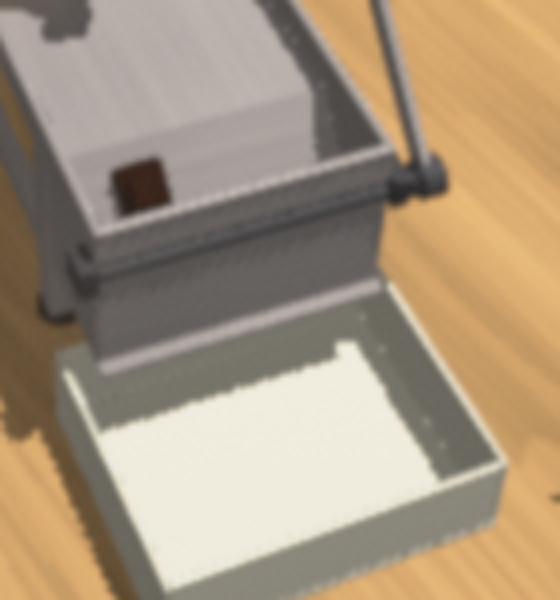

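```bash
python3 - <<'E'
from h import *
for n in ["side"]: cv2.imwrite(f"pics/{n}9.png",grab_frame(n))
crop(cv2.imread("pics/side9.png"),240,110,160,140,5,"pics/c15.png")
E
```

```text
(no output)
```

View pics/c15.png

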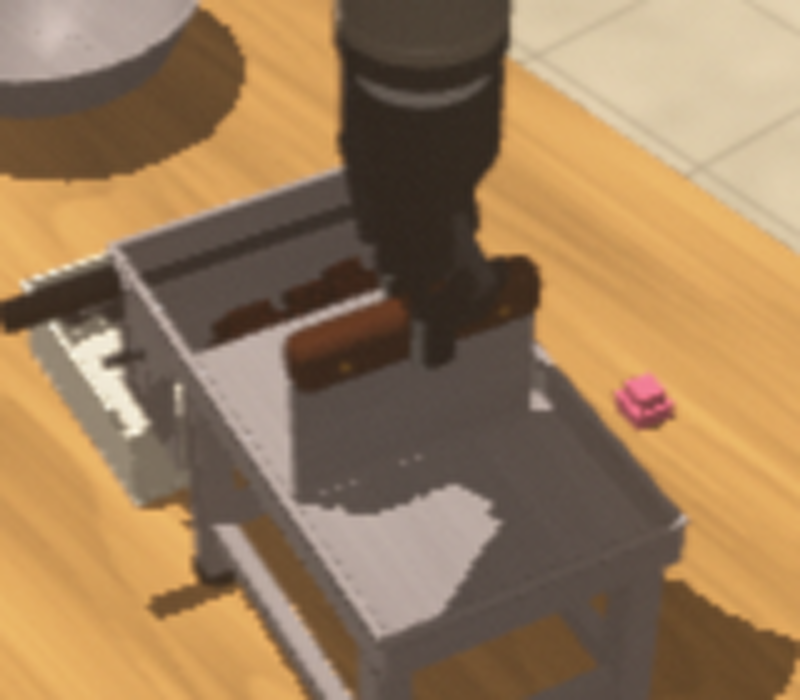

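```bash
python3 - <<'E'
from h import *
np.set_printoptions(precision=4,suppress=True)
i=camera_info("wrist")
for s,c,w in [((310,162.4),(325,249.5),(485,235)),((310,162.4),(326,256),(487,225))]:
    for o in ([("side",s),("scene",c)],[("side",s),("wrist",w)],[("scene",c),("wrist",w)]):
        p,e=tri(*o);print(totray(p),p[2],e[0])
# wrist silhouette extents
im=cv2.imread("pics/wrist8.png");h=cv2.cvtColor(im,cv2.COLOR_BGR2HSV)
m=cv2.inRange(h,(0,60,10),(15,255,110));m[:,:460]=0
ys,xs=np.nonzero(m);print(xs.min(),xs.max(),ys.min(),ys.max())
for uv in [(473,262),(488,190),(497,130),(490,262),(513,180)]:
    # intersect with slope plane z=.155-tan50*y
    o,d=ray("wrist",uv,i)
    ts=np.linspace(.1,.6,5001);P=o+ts[:,None]*d
    yy=np.array([totray(p)[1] for p in P]);k=np.argmin(abs(P[:,2]-(.155-np.tan(np.radians(50))*yy)))
    print(uv,totray(P[k]),P[k,2])
E
```

```text
[0.0376 0.0206] 0.15945890892958225 8.193482713787392e-05
[ 0.0138 -0.0113] 0.19076495687180586 0.00718068292713416
[0.029  0.0141] 0.1485077195879394 0.005814832011950373
[0.0408 0.0308] 0.15021053380662405 0.0015739406042692874
[ 0.0054 -0.02  ] 0.20134548543629402 0.01067846038958414
[0.027  0.0223] 0.13462601076892408 0.00824099522387949
472 637 0 344
(473, 262) [0.0574 0.0185] 0.13295358504352747
(488, 190) [-0.0095  0.0318] 0.11705980979462399
(497, 130) [-0.0667  0.048 ] 0.09784350554184768
(490, 262) [0.1277 0.129 ] 0.0012584302529525804
(513, 180) [0.021 0.222] -0.10396194101277834
```

Step 1 looks met. The tray floor and tub are empty, and the highest chunk top is about 5 mm above lip level at y≈+20 mm. Next I'll lean the scraper back over the tray, ready to release it.

>>> apply_moves --series "0 0 0 0 0.019 0 0; 0 0 0.12 0.0006 0.0098 0 0; 0 0 0.24 0.0022 0.0007 0 0; 0 0 0.36 0.0049 -0.0081 0 0; 0 0 0.5 0.0094 -0.0179 0 0; 0 0 0.5 0.0094 -0.0179 0 0; 0 0 0.5 0.0094 -0.0179 0 0"

```text
clock: 11.75
tcp_pos: [0.5718, 0.0096, 0.2252]
orientation: [0.547, 1.475, 0.228]
contact_force: [0.0, 1.4, -0.9]
grip_width: 0.0229
```

```bash
python3 - <<'E'
from h import *
np.set_printoptions(precision=4,suppress=True)
o=get_obs();print(o["clock"],o["tcp_pos"],totray(o["tcp_pos"]),o["contact_force"],o["joints"])
for n in ["side"]: cv2.imwrite(f"pics/{n}10.png",grab_frame(n))
crop(cv2.imread("pics/side10.png"),240,110,160,140,5,"pics/c16.png")
E
```

```text
11.75 [0.5718 0.0096 0.2252] [ 0.0025 -0.1451] [ 0.0456  1.4243 -0.9117] [ 0.4726  0.3651 -0.4021  1.8645 -0.4505  0.9291  1.7306]
```

View pics/c16.png

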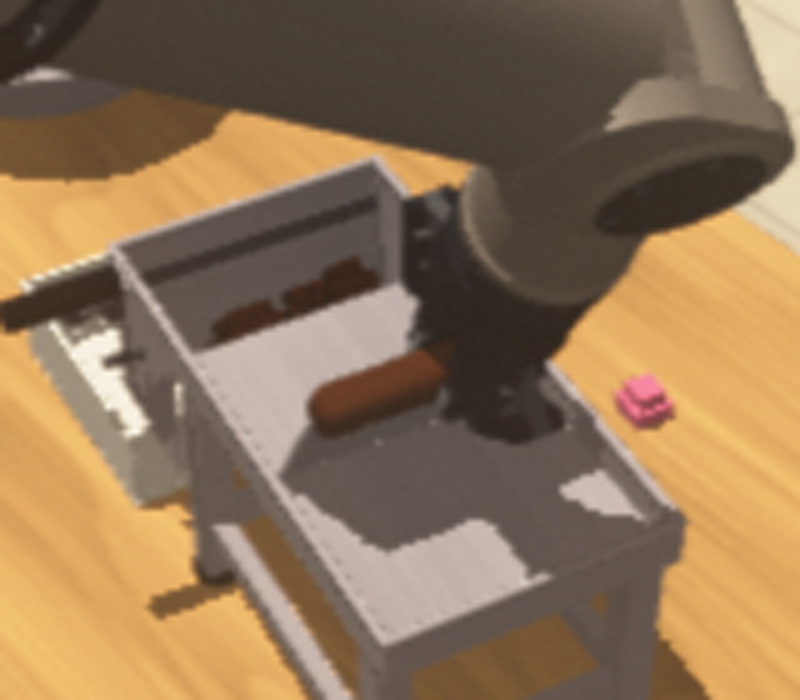

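>>> apply_moves --series "0 0 0 0 0 0 0.5; 0 0 0 0 0 0 1; 0 0 0 0 0 0 1; 0 0 0 0 0 0 1; 0 0 0 0 0 0 1; 0 0 0 0 0 0 1; 0 0 0 -0.015 0 0 1; 0 0 0 -0.03 0 0 1; 0 0 0 -0.045 0 0 1; 0 0 0 -0.06 0 0 1; 0 0 0 -0.08 0 0 1; 0 0 0 -0.1 0 0 1"

```text
clock: 13.3
tcp_pos: [0.561, -0.0398, 0.3139]
orientation: [0.55, 1.474, 0.226]
contact_force: [0.6, -0.6, 0.5]
grip_width: 0.0851
```

```bash
python3 - <<'E'
from h import *
np.set_printoptions(precision=4,suppress=True)
o=get_obs();print(o["clock"],o["tcp_pos"],totray(o["tcp_pos"]),o["contact_force"],o["joints"])
for n in ["side","wrist"]: cv2.imwrite(f"pics/{n}11.png",grab_frame(n))
crop(cv2.imread("pics/side11.png"),240,110,160,140,5,"pics/c17.png")
E
```

```text
13.3 [ 0.561  -0.0398  0.3139] [ 0.0024 -0.1957] [ 0.5652 -0.6221  0.4729] [ 0.544   0.2773 -0.3697  1.7605 -0.4436  1.1457  1.7369]
```

View pics/c17.png

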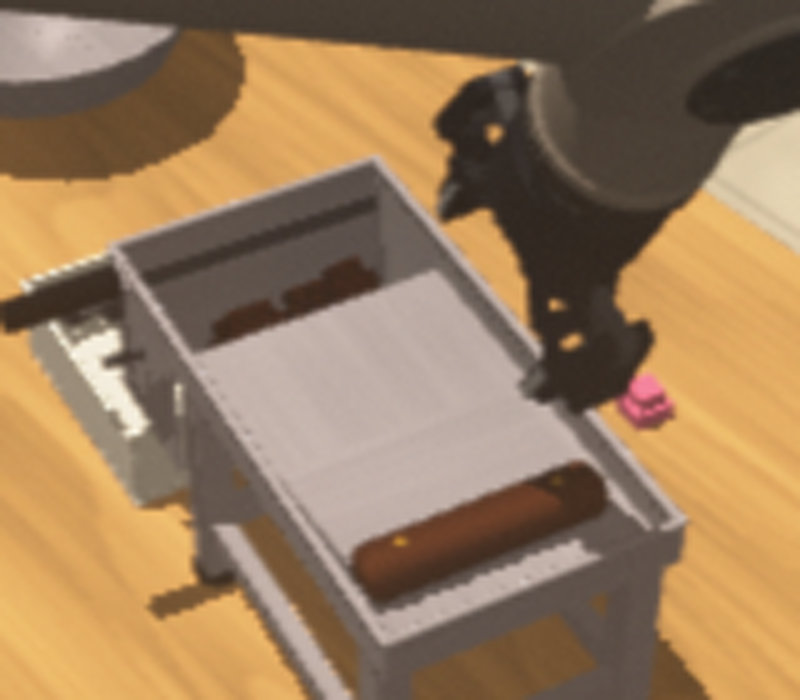

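View pics/wrist11.png

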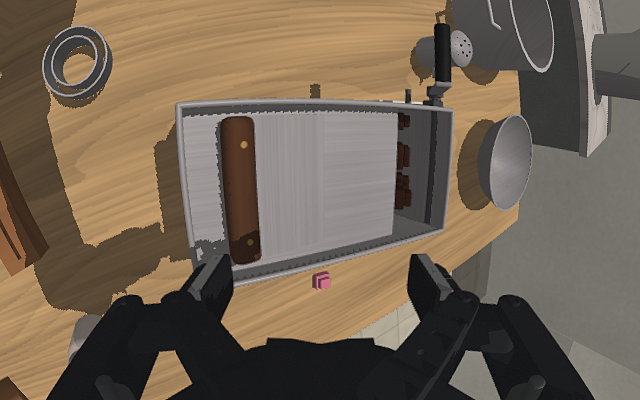

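The scraper lies flat in the tray, with its handle from (238,118) to (245,262) in the wrist view, clear of the gripper. The lever grip is at (442,55). Next comes the lever.

```bash
python3 - <<'E'
from h import *
np.set_printoptions(precision=4,suppress=True)
i=camera_info("wrist")
for uv in [(443,25),(441,82),(436,55),(449,55)]:
    p=onz("wrist",uv,.226,i);print("grip",uv,p,totray(p))
s=cv2.imread("pics/scene8.png")
for uv in [(240+585/4,120+340/4),(240+685/4,120+316/4)]:
    p=onz("scene",uv,.226);print(p,totray(p))
yz=np.array([-np.sin(TA),np.cos(TA),0]);x=np.array([0,0,-1.]);Rm=np.c_[x,yz,np.cross(x,yz)]
print(fromtray(-.142,0),rel(np.r_[fromtray(-.142,0.0),.29],Rm))
E
```

```text
grip (443, 25) [0.4298 0.1863 0.226 ] [-0.1736 -0.0024]
grip (441, 82) [0.4915 0.1678 0.226 ] [-0.1094 -0.0074]
grip (436, 55) [0.4628 0.1659 0.226 ] [-0.137  -0.0154]
grip (449, 55) [0.4632 0.1882 0.226 ] [-0.1413  0.0065]
[0.4876 0.1764 0.226 ] [-0.115   0.0001]
[0.4278 0.1908 0.226 ] [-0.1765  0.0015]
[0.4612 0.182 ] (array([-0.0006,  0.0062, -0.5004]), array([ 0.1153,  0.1605, -0.1463]))
```

>>> apply_moves --series "0 0 -0.06 0.01 0.014 -0.013 0; 0 0 -0.12 0.025 0.035 -0.032 0; 0 0.001 -0.18 0.04 0.056 -0.051 0; 0 0.002 -0.25 0.055 0.077 -0.07 0; 0 0.003 -0.32 0.07 0.098 -0.089 0; 0 0.004 -0.38 0.085 0.118 -0.108 0; 0 0.005 -0.44 0.1 0.139 -0.127 0; 0 0.006 -0.5 0.11 0.153 -0.14 0; 0 0.006 -0.5 0.115 0.16 -0.146 0; 0 0.006 -0.5 0.115 0.16 -0.146 0; 0 0.006 -0.5 0.115 0.16 -0.146 0"

```text
clock: 14.78
tcp_pos: [0.4603, 0.1812, 0.2882]
orientation: [0.169, 1.568, -0.167]
contact_force: [0.5, 0.6, -0.9]
grip_width: -0.0001
```

```bash
python3 - <<'E'
from h import *
np.set_printoptions(precision=4,suppress=True)
o=get_obs();print(o["clock"],o["tcp_pos"],totray(o["tcp_pos"]),o["contact_force"],o["joints"],o["grip_width"]);print(R.from_rotvec(o["orientation"]).as_matrix())
for n in ["side","wrist","scene"]: cv2.imwrite(f"pics/{n}12.png",grab_frame(n))
crop(cv2.imread("pics/scene12.png"),300,90,170,170,4,"pics/c18.png")
E
```

```text
14.775 [0.4603 0.1812 0.2882] [-0.1427 -0.001 ] [ 0.5101  0.558  -0.9467] [-0.0147  0.1665 -0.539   1.8744  0.0904  1.1277  0.7702] -6.168480402782334e-05
[[-0.0037  0.2123  0.9772]
 [ 0.0019  0.9772 -0.2123]
 [-1.      0.0011 -0.004 ]]
```

View pics/c18.png

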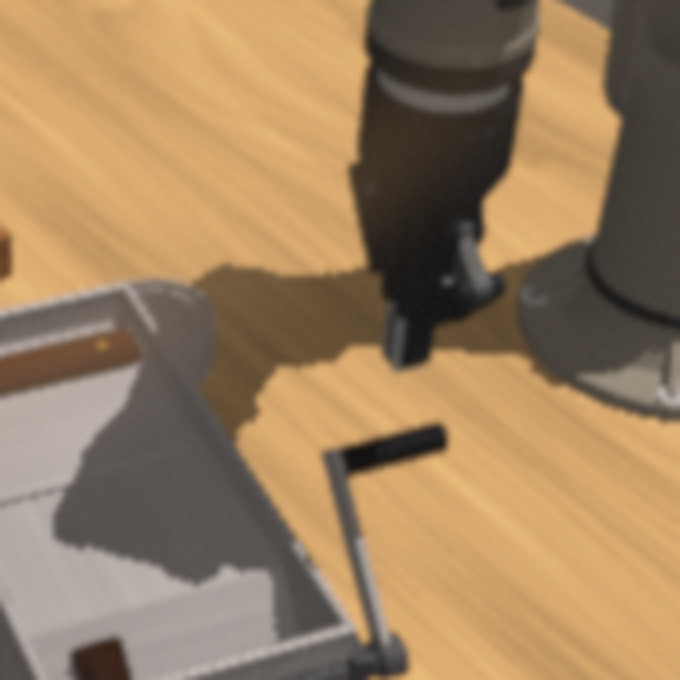

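View pics/wrist12.png

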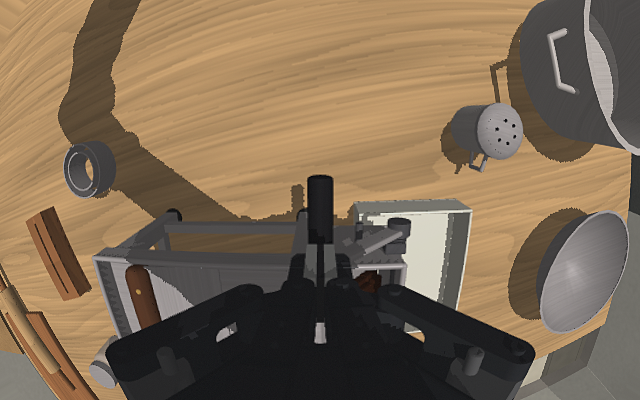

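>>> apply_moves --series "0 0 0 0.03 0 0 0; 0 0 0 0.048 0 0 0; 0 0 0 0.055 -0.002 0 0; 0 0 0 0.062 -0.008 0 0; 0 0 0 0.07 -0.013 0 0; 0 0 0 0.08 -0.018 0 0; 0 0 0 0.09 -0.023 0 0; 0 0 0 0.1 -0.027 0 0; 0 0 0 0.111 -0.029 0 0; 0 0 0 0.122 -0.031 0 0; 0 0 0 0.133 -0.031 0 0; 0 0 0 0.133 -0.031 0 0"

```text
clock: 16.42
tcp_pos: [0.4539, 0.1509, 0.1559]
orientation: [0.168, 1.567, -0.168]
contact_force: [-0.4, -4.4, 7.6]
grip_width: -0.0001
```

```bash
python3 - <<'E'
from h import *
np.set_printoptions(precision=4,suppress=True)
o=get_obs();print(o["clock"],o["tcp_pos"],totray(o["tcp_pos"]),o["contact_force"],o["joints"],o["grip_width"])
for n in ["side","scene"]: cv2.imwrite(f"pics/{n}13.png",grab_frame(n))
crop(cv2.imread("pics/scene13.png"),290,140,170,170,4,"pics/c19.png")
crop(cv2.imread("pics/side13.png"),220,110,160,140,4,"pics/c20.png")
E
```

```text
16.425 [0.4539 0.1509 0.1559] [-0.1426 -0.032 ] [-0.3552 -4.4172  7.563 ] [-0.0148  0.2946 -0.5062  2.0592  0.1892  0.8341  0.7264] -8.901476633827083e-05
```

View pics/c19.png

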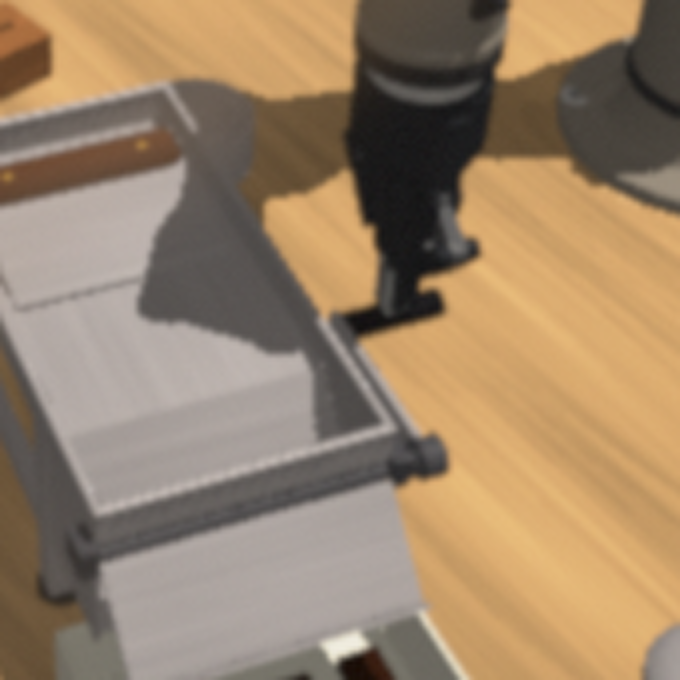

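View pics/c20.png

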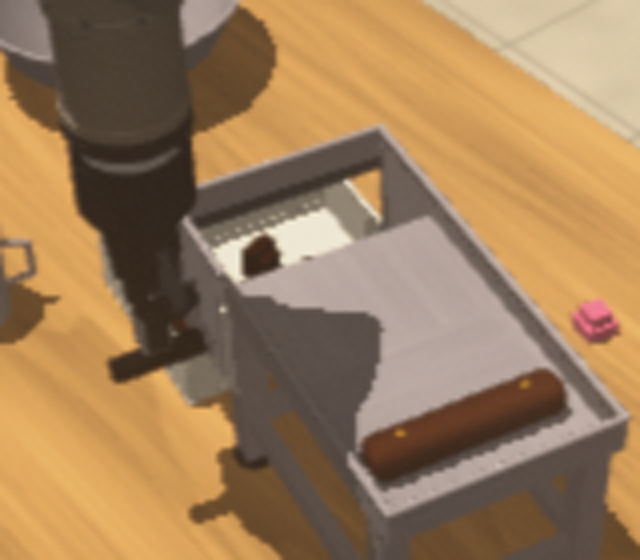

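>>> apply_moves --series "0 0 0 0.003 0 0 0; 0 0 0 0.006 0.0005 0 0; 0 0 0 0.009 0.001 0 0; 0 0 0 0.009 0.001 0 0; 0 0 0 0.009 0.001 0 0"

```text
clock: 17.15
tcp_pos: [0.4541, 0.1519, 0.1476]
orientation: [0.167, 1.567, -0.168]
contact_force: [-1.4, -6.1, 8.9]
grip_width: 0.0001
```

```bash
python3 - <<'E'
from h import *
np.set_printoptions(precision=4,suppress=True)
o=get_obs();print(o["clock"],o["tcp_pos"],totray(o["tcp_pos"]),o["contact_force"])
for n in ["side","scene","wrist"]: cv2.imwrite(f"pics/{n}14.png",grab_frame(n))
crop(cv2.imread("pics/scene14.png"),280,220,150,150,4,"pics/c21.png")
crop(cv2.imread("pics/side14.png"),220,110,160,140,4,"pics/c22.png")
E
```

```text
17.15 [0.4541 0.1519 0.1476] [-0.1426 -0.0309] [-1.4352 -6.0912  8.934 ]
```

View pics/c21.png

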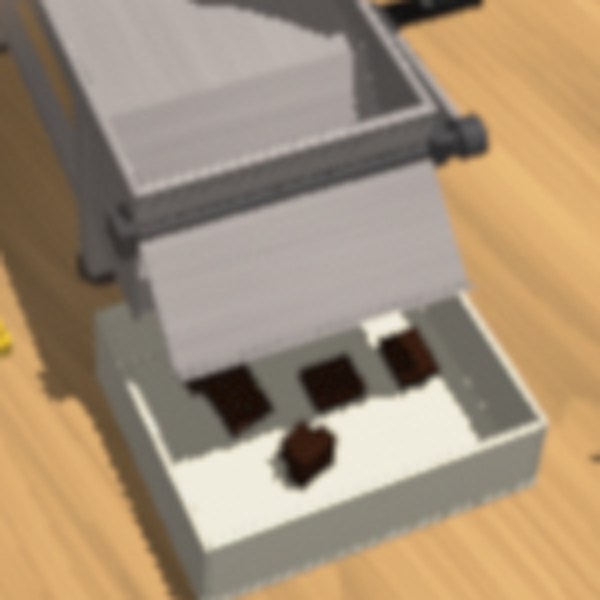

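View pics/c22.png

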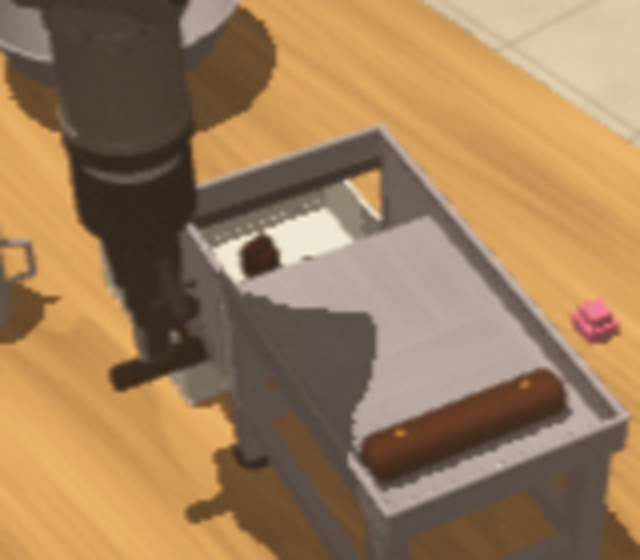

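View pics/wrist14.png

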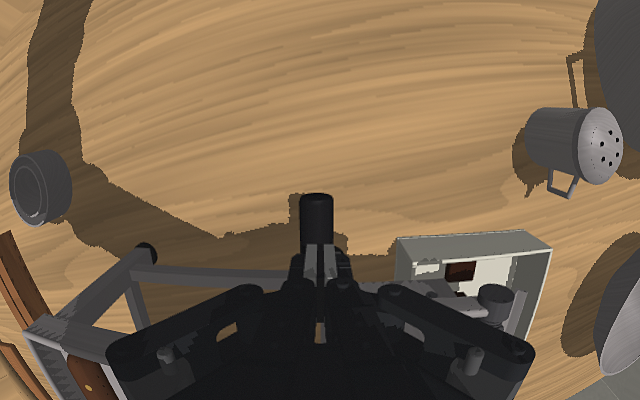

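>>> apply_moves --series "0 0 0 0.001 -0.001 0 0; 0 0 0 0.002 -0.002 0 0; 0 0 0 0.004 -0.003 0 0; 0 0 0 0.004 -0.003 0 0; 0 0 0 0.004 -0.003 0 0; 0 0 0 0.004 -0.003 0 0"

```text
clock: 18.05
tcp_pos: [0.4543, 0.1517, 0.147]
orientation: [0.168, 1.564, -0.165]
contact_force: [-11.2, -3.5, 38.9]
grip_width: -0.0001
```

```bash
python3 - <<'E'
from h import *
np.set_printoptions(precision=4,suppress=True)
o=get_obs();print(o["clock"],o["tcp_pos"],totray(o["tcp_pos"]),o["contact_force"])
for n in ["side","scene","wrist"]: cv2.imwrite(f"pics/{n}15.png",grab_frame(n))
a=cv2.imread("pics/scene15.png"); crop(a,290,270,140,110,5,"pics/c23.png")
crop(cv2.imread("pics/side15.png"),240,140,110,90,6,"pics/c24.png")
crop(cv2.imread("pics/wrist15.png"),380,220,190,150,4,"pics/c25.png")
E
```

```text
18.05 [0.4543 0.1517 0.147 ] [-0.1424 -0.0311] [-11.1825  -3.4911  38.9235]
```

View pics/c23.png

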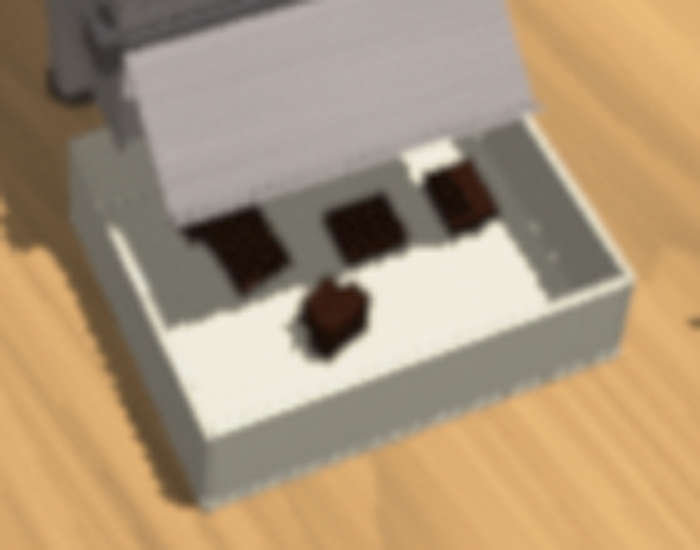

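View pics/c24.png

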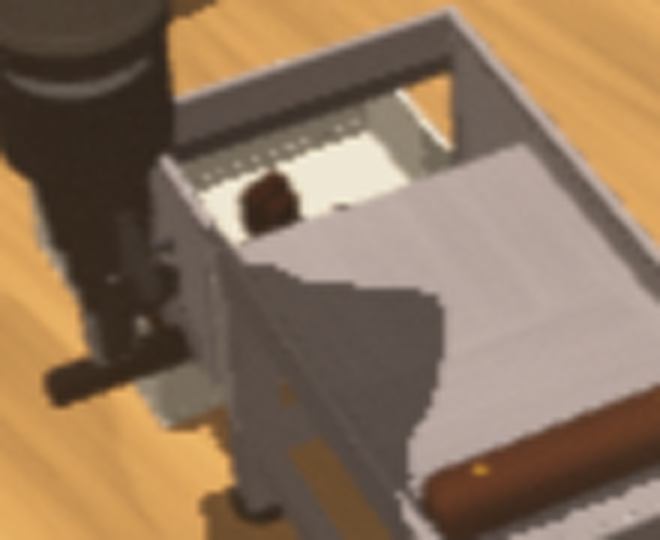

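View pics/c25.png

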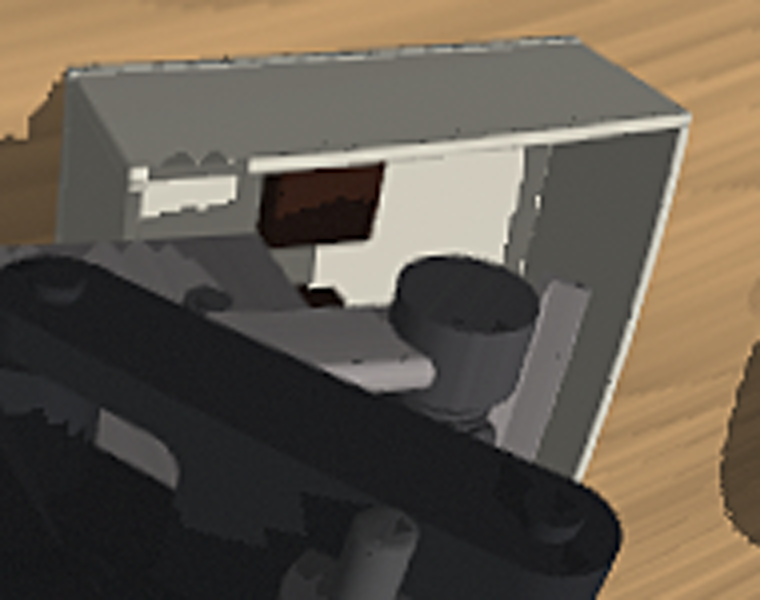

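>>> apply_moves --series "0 0 0 -0.001 0.001 0 0; 0 0 0 -0.002 0.001 0 0; 0 0 0 -0.002 0.001 0 0; 0 0 0 -0.002 0.001 0 0"

```text
clock: 18.7
tcp_pos: [0.4541, 0.1518, 0.1473]
orientation: [0.168, 1.565, -0.165]
contact_force: [-4.9, -3.9, 22.4]
grip_width: 0.0001
```

```bash
python3 - <<'E'
from h import *
np.set_printoptions(precision=3,suppress=True)
o=get_obs();print(o["clock"],o["tcp_pos"],totray(o["tcp_pos"]),o["contact_force"])
P=lambda n,l,z:[(uv,totray(onz(n,uv,z))) for uv in l]
S=lambda x,y:(290+x/5,270+y/5)
for nm,uv in dict(A=(248,255),A2=(205,230),B=(365,225),C=(460,195),D=(335,315)).items(): print(nm,totray(onz("scene",S(*uv),.02)))
print("tub rim corners",[totray(onz("scene",S(*uv),.06)) for uv in [(207,437),(632,275),(110,228),(525,120)]])
print("flap edge",[totray(onz("scene",S(*uv),.10)) for uv in [(180,225),(535,107)]])
D=lambda x,y:(240+x/6,140+y/6)
for nm,uv in dict(s1=(270,205),s2=(343,208)).items(): print(nm,totray(onz("side",D(*uv),.02)))
i=camera_info("wrist");W=lambda x,y:(380+x/4,220+y/4)
for nm,uv in dict(w1=(320,205),w2=(322,297),shadow=(190,195)).items(): print(nm,totray(onz("wrist",W(*uv),.02,i)))
E
```

```text
18.7 [0.454 0.152 0.147] [-0.143 -0.031] [-4.889 -3.937 22.438]
A [0.038 0.116]
A2 [0.051 0.097]
B [-0.018  0.12 ]
C [-0.066  0.12 ]
D [0.014 0.158]
tub rim corners [array([0.097, 0.215]), array([-0.101,  0.207]), array([0.1  , 0.107]), array([-0.096,  0.118])]
flap edge [array([0.081, 0.143]), array([-0.085,  0.139])]
s1 [0.012 0.15 ]
s2 [0.046 0.13 ]
w1 [-0.064  0.117]
w2 [-0.035  0.123]
shadow [-0.069  0.078]
```

The push now reads 22 N and the lever is at its stop (TCP z 0.147). Only five chunks show in the tub, four of them clearly, because the open flap hides part of it. I'll let the lever up slowly, check with the wrist camera that the chute is empty, then push it down again.

>>> apply_moves --series "0 0 0 -0.01 0 0 0; 0 0 0 -0.022 0.001 0 0; 0 0 0 -0.033 0.003 0 0; 0 0 0 -0.044 0.005 0 0; 0 0 0 -0.054 0.009 0 0; 0 0 0 -0.064 0.014 0 0; 0 0 0 -0.074 0.019 0 0; 0 0 0 -0.083 0.026 0 0; 0 0 0 -0.092 0.032 0 0; 0 0 0 -0.12 0.032 0 0; 0 0 0 -0.16 0.032 0 0; 0 0 0 -0.2 0.035 0.01 0"

```text
clock: 20.2
tcp_pos: [0.4692, 0.1829, 0.3449]
orientation: [0.165, 1.571, -0.166]
contact_force: [0.9, 0.6, 0.3]
grip_width: 0.0001
```

>>> apply_moves --series "0 0 0 0 0.02 0.03 0; 0 0 0 0 0.03 0.06 0; 0 0 0 0 0.04 0.08 0; 0 0 0 0 0.04 0.08 0"

```text
clock: 20.7
tcp_pos: [0.5573, 0.2053, 0.3426]
orientation: [0.167, 1.571, -0.167]
contact_force: [0.1, -0.1, 0.4]
grip_width: -0.0002
```

```bash
python3 - <<'E'
from h import *
np.set_printoptions(precision=3,suppress=True)
o=get_obs();print(o["clock"],o["tcp_pos"],totray(o["tcp_pos"]),o["contact_force"])
for n in ["scene","wrist"]: cv2.imwrite(f"pics/{n}16.png",grab_frame(n))
a=cv2.imread("pics/scene16.png"); crop(a,280,220,150,140,4,"pics/c26.png")
E
```

```text
20.7 [0.557 0.205 0.343] [-0.053  0.043] [ 0.101 -0.088  0.372]
```

View pics/c26.png

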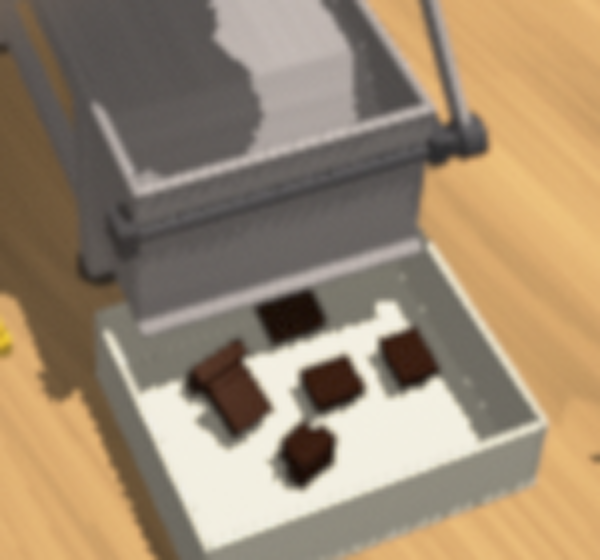

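View pics/wrist16.png

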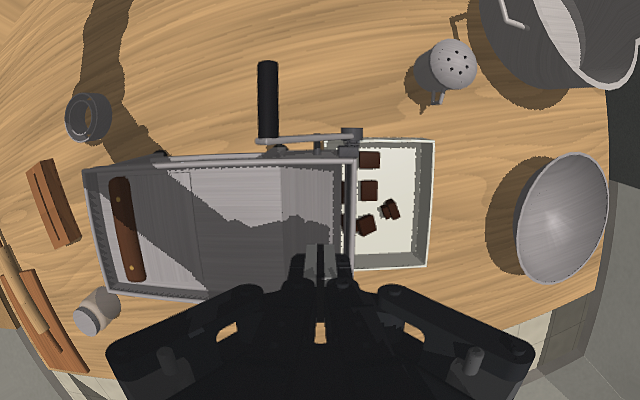

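```bash
python3 - <<'E'
from h import *
crop(cv2.imread("pics/wrist16.png"),270,120,180,170,4,"pics/c27.png")
crop(cv2.imread("pics/scene16.png"),310,285,90,70,8,"pics/c28.png")
E
```

```text
(no output)
```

View pics/c27.png

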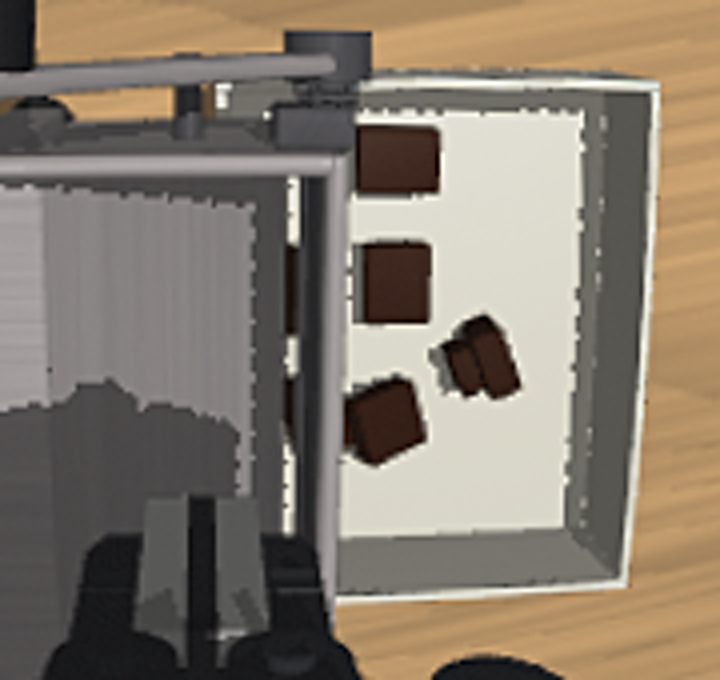

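View pics/c28.png

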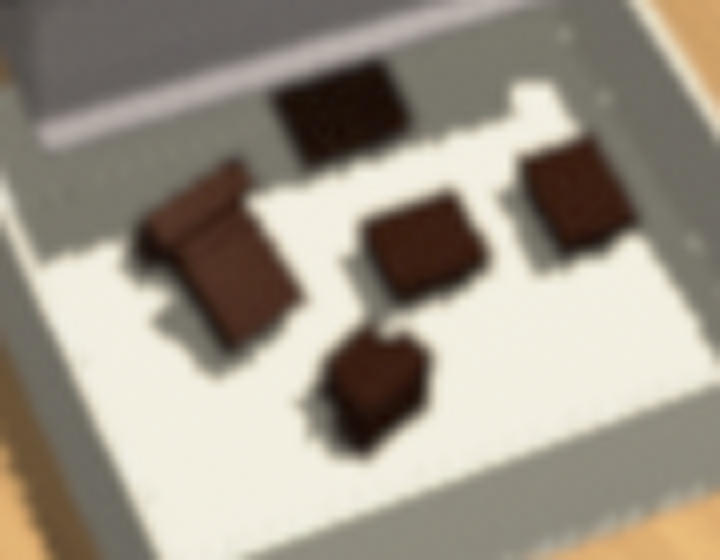

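```bash
python3 - <<'E'
from h import *
np.set_printoptions(precision=3,suppress=True)
i=camera_info("wrist")
for nm,uv,z in [("A",(240,295),.02),("A2",(200,210),.02),("A2",(200,210),.035),("E",(345,115),.02),("B",(425,245),.02),("C",(580,190),.02),("D",(375,390),.02)]:
    p=onz("scene",(310+uv[0]/8,285+uv[1]/8),z); w=proj("wrist",p,i); print(nm,totray(p),"in c27:",(w-[270,120])*4)
for nm,uv in [("gap1",(289,290)),("gap2",(289,405))]: print(nm,[totray(onz("wrist",(270+uv[0]/4,120+uv[1]/4),z,i)) for z in (.015,.06)])
m=cv2.inRange(cv2.cvtColor(cv2.imread("pics/wrist16.png"),cv2.COLOR_BGR2HSV),(0,60,10),(15,255,110))[120:290,270:450]
n,l,st,c=cv2.connectedComponentsWithStats(m);print([ (s[:2]*4,s[2:4]*4,s[4]) for s in st[1:] if s[4]>8])
E
```

```text
A [0.038 0.118] in c27: [389.96  418.109]
A2 [0.038 0.088] in c27: [314.399 418.16 ]
A2 [0.042 0.098] in c27: [342.433 441.102]
E [-0.014  0.072] in c27: [276.119 290.014]
B [-0.018  0.121] in c27: [403.093 282.365]
C [-0.067  0.119] in c27: [403.124 155.326]
D [0.015 0.16 ] in c27: [493.971 362.486]
gap1 [array([-0.013,  0.077]), array([-0.024,  0.074])]
gap2 [array([0.034, 0.078]), array([0.019, 0.075])]
[(array([356, 124], dtype=int32), array([84, 68], dtype=int32), np.int32(340)), (array([364, 244], dtype=int32), array([68, 80], dtype=int32), np.int32(326)), (array([288, 248], dtype=int32), array([ 8, 88], dtype=int32), np.int32(41)), (array([444, 316], dtype=int32), array([76, 84], dtype=int32), np.int32(246)), (array([284, 380], dtype=int32), array([ 8, 56], dtype=int32), np.int32(19)), (array([344, 380], dtype=int32), array([80, 84], dtype=int32), np.int32(310))]
```

I count six chunks in the tub in the enlarged scene view: A (240,295), A2 (200,210) leaning against it, B (425,245), C (580,190), D (375,390) and E (345,115). The chute is empty. Now I'll go back and push the lever down for good.

>>> apply_moves --series "0 0 0 0 -0.01 -0.02 0; 0 0 0 0 -0.022 -0.045 0; 0 0 0 0 -0.033 -0.07 0; 0 0 0 0.01 -0.044 -0.09 0; 0 0 0 0.03 -0.044 -0.09 0; 0 0 0 0.05 -0.044 -0.09 0; 0 0 0 0.054 -0.044 -0.09 0; 0 0 0 0.054 -0.044 -0.09 0"

```text
clock: 21.8
tcp_pos: [0.4592, 0.1818, 0.2908]
orientation: [0.167, 1.568, -0.165]
contact_force: [0.3, 0.6, -0.9]
grip_width: 0.0001
```

```bash
python3 - <<'E'
from h import *
np.set_printoptions(precision=4,suppress=True)
o=get_obs();print(o["clock"],o["tcp_pos"],totray(o["tcp_pos"]),o["contact_force"]);print(R.from_rotvec(o["orientation"]).as_matrix())
E
```

```text
21.8 [0.4592 0.1818 0.2908] [-0.1439 -0.0007] [ 0.2916  0.5997 -0.8804]
[[-0.0036  0.2096  0.9778]
 [ 0.0017  0.9778 -0.2096]
 [-1.      0.0009 -0.0039]]
```

>>> apply_moves --series "0 0 0 0.03 0 0.001 0; 0 0 0 0.05 0 0.001 0; 0 0 0 0.058 -0.002 0.001 0; 0 0 0 0.065 -0.008 0.001 0; 0 0 0 0.073 -0.013 0.001 0; 0 0 0 0.083 -0.018 0.001 0; 0 0 0 0.093 -0.023 0.001 0; 0 0 0 0.103 -0.027 0.001 0; 0 0 0 0.114 -0.029 0.001 0; 0 0 0 0.125 -0.031 0.001 0; 0 0 0 0.136 -0.032 0.001 0; 0 0 0 0.142 -0.032 0.001 0"

```text
clock: 23.3
tcp_pos: [0.4546, 0.1488, 0.1495]
orientation: [0.167, 1.566, -0.168]
contact_force: [-1.4, -5.9, 7.1]
grip_width: -0.0002
```

>>> apply_moves --series "0 0 0 0.002 0 0 0; 0 0 0 0.004 0 0 0; 0 0 0 0.004 0 0 0; 0 0 0 0.004 0 0 0; 0 0 0 0.004 0 0 0; 0 0 0 0.004 0 0 0; 0 0 0 0.004 0 0 0"

```text
clock: 24.18
tcp_pos: [0.4547, 0.149, 0.1473]
orientation: [0.167, 1.565, -0.168]
contact_force: [-4.9, -8.0, 22.2]
grip_width: -0.0003
```

```bash
python3 - <<'E'
from h import *
np.set_printoptions(precision=4,suppress=True)
o=get_obs();print(o["clock"],o["tcp_pos"],totray(o["tcp_pos"]),o["contact_force"],abs(o["qvel"]).max())
for n in ["scene","side"]: cv2.imwrite(f"pics/{n}17.png",grab_frame(n))
a=cv2.imread("pics/scene17.png"); crop(a,260,140,180,150,4,"pics/c29.png"); crop(a,260,220,180,150,4,"pics/c30.png")
o=get_obs();print(o["clock"],o["contact_force"],o["tcp_pos"])
E
```

```text
24.175 [0.4547 0.149  0.1473] [-0.1414 -0.0337] [-4.9187 -8.0075 22.2442] 0.0015743040209672283
24.275 [-5.1402 -7.7777 21.9788] [0.4547 0.149  0.1473]
```

View pics/c29.png

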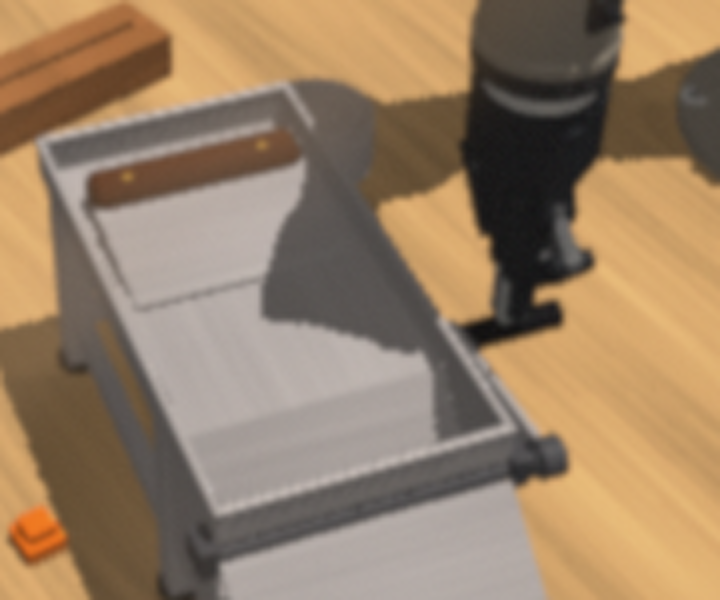

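View pics/c30.png

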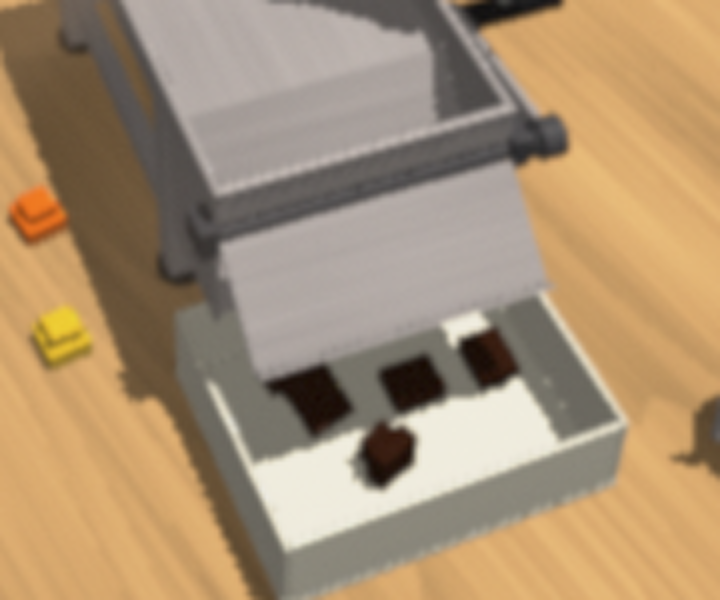

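The lever is held at its stop with a steady 22 N on the tool. The scraper lies in the tray at about (195,165) in the crop, and the chunks in the tub haven't moved. Handing in.

```bash
python3 -c "
from bench import *
print(hand_in())"
```

```text
the job is handed in; nothing more can be done
None
```

I swept all six chunks into the chute with the scraper and left the scraper lying flat in the tray. I then pushed the lever down so the chunks dropped into the tub. The job was handed in at about 24 s with the lever still held down; no verdict was reported.

- **Lever:** my last readings show it at its stop. The tool tip was at z = 0.147 m, against about 0.148 m worked out for fully down, with a steady 22 N upward on the tool. I have no direct reading of the flap joint.
- **Second push:** after the first push the open flap hid part of the tub. I let the lever up, looked, and pushed it down again before handing in. With the flap shut I saw six chunks in the tub and none in the chute. One of the six was partly hidden by its neighbour, so I told them apart using two camera views. With the flap open again, only four show clearly in the last picture.
- **Peak force:** the first push briefly reached about 39 N, with the fingertips on the lever grip. I backed off to about 22 N.
- **Bystanders:** the tub looked unmoved. I touched nothing else and kept clear of the jar, dredger, cutters and coloured look-alikes, but I did not re-measure their positions.

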